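# Open a code-locked microphone case in a home music corner

## Task

Open the locked microphone case: roll its three thumbwheels to the code 4-7-2, reading left to right as seen from the robot's side, then push the slide knob on the lock plate all the way to the right, and swing the lid up by its handle until it stands about upright and stays open. Leave the mug, the metronome and the books beside the case as they are.

Things in the scene. Friction and masses are not known exactly. Their poses are not given: they have to be found in the camera images.
- case: Black microphone case, fixed, 300 mm wide (y), 220 deep (x), 165 high. Origin: on the table under the middle of its front edge; x runs from the front (robot's side) to the back, y to the left as seen from the robot, z up. Its front is a slope at 40 degrees to the table, from 30 mm high at x = 0 to 141 mm at x = 132. The lid's lip and handle overhang this slope: lip's lower front edge at x = 66, z = 143 mm.
- lock_plate (a point): Middle of the wheel row on the face of the steel lock plate (216 mm across, 84 up the slope), case frame (62, 0, 90) mm. The face looks up and to the robot: normal (-0.643, 0, 0.766), up-slope (0.766, 0, 0.643) in the case frame. Wheels and knob stand on it in one row. Because of the lip and handle above, reach them with the tool tilted towards the robot, 25 to 40 degrees from upright.
- wheel_left (a joint): Left wheel, first digit (4 = 2.513 rad). Value = number x 0.6283 rad, plus or minus whole turns of 6.2832. Positive carries the crest (point farthest out of the plate) up the slope and raises the number. The number set is the digit on the crest, in line with the black ticks on the plate. Turns endlessly with light even drag (0.03 N m), no clicks, stays where left.
- wheel_mid (a joint): Middle wheel, second digit (7 = 4.398 rad); same as the left wheel. 30 mm are free between neighbouring wheels (44 mm from middle to middle). If a wheel is pinched by its flat sides near the rim and swung without turning the tool along, it follows only about 0.65 of the swing, as the pads slip: go by its reading.
- wheel_right (a joint): Right wheel, third digit (2 = 1.257 rad); same as the left wheel.
- wheel_left_axis (a point): Centre of the left wheel, on its axle, level with the plate's face: case frame (62, 74, 90) mm. A black wheel 56 mm across, 14 mm thick, flat on both sides; half of it (28 mm) stands out of the plate. The axle runs along the case's y. Ten white digits on the rim, fine grip ribs between them.
- wheel_mid_axis (a point): Centre of the middle wheel (same size), on its axle: case frame (62, 30, 90) mm.
- wheel_right_axis (a point): Centre of the right wheel (same size), on its axle: case frame (62, -14, 90) mm.
- slide_bolt (a joint): Slide bolt: 0 m shut, 0.024 m fully drawn; grows as its knob moves to the right (-y of the case). Drag about 2 N; stays where left. Truly interlocked: hidden fins stop it unless all three wheels are within about 0.17 rad of the code, and keep the wheels from turning once it is drawn; its rod holds the lid's staple until it is drawn.
- knob (a point): Middle of the bolt's ribbed steel knob: 22 mm along its sliding direction (y), 26 up the slope, 22 high, from 4 to 26 mm out of the plate; case frame (52.5, -66, 101.5) mm when shut. 34 mm free between it and the right wheel. The bolt's 8 mm rod lies 30 mm up the slope; an arm 4.5 mm high runs to it along the knob's right side.
- lid (a joint): Lid hinge: 0 rad shut, 1.571 upright, stop at 1.62. The lid (300 x 148 x 22 mm, 0.5 kg) turns about an axis along the case's y at the back edge. A stiff hinge holds it at any angle; lifting takes about 6 N at the handle.
- handle (a point): Middle of the lid's bow handle: a round steel bar, 12 mm thick, 124 mm long along the case's y, its axis 32 mm above the lid's top and 12 mm behind the lid's front edge. It moves with the lid on a circle about the hinge axis; with the lid shut it is 136 mm in front of and 54 mm above that axis.
- lid_hinge (a point): Middle of the lid's hinge axis: case frame (214, 0, 143) mm.
- mug: white mug, 80 mm across, 95 mm high, to the left of the case; origin under its middle. Not to be disturbed.
- metronome: wooden pyramid metronome, 100 mm square at the foot, 177 mm high, to the right of the case; origin under its middle. Not to be disturbed.
- books: two small books lying in a pile 150 x 110 x 42 mm, to the right of and in front of the case; origin under the middle. Not to be disturbed.

How it is judged:
By the outcome, as a careful person would: the job done as asked, in the order asked, and still so for the second after the job is handed in, with the robot touching nothing.
It also fails if it takes over 72 s, if anything falls off the work surface, if the arm or the gripper's body presses on something with over 40 N, if the wrist force passes 120 N, or if a joint passes its speed limit or range.

## Robot

A 6-joint arm with a two-finger parallel gripper is mounted at the origin on the work surface. World frame = base frame: x ahead of the robot, y to its left, z up, the work surface at z = 0. Lengths are in m, angles in degrees, forces in N, time in s.
With the tool pointing down it reaches from about 0.35 to 0.875 m from the base axis. Payload 4.2 kg.
Tool frame: the origin (TCP) lies on the centre line of the jaws, within the pads' length; the fingertips stand 19 mm ahead of it and the grasp point (between the pads) is the TCP; x points along the fingers, y is the direction in which the jaws open and shut, and the axes are right-handed (so a half turn about x gives the same grasp; the last joint's range is limited). The gripper opens to 87 mm and grips with 3 to 60 N. Pads are 19 mm wide; open, the fingers measure 117 mm over their backs; the gripper's body (75 mm by 190 mm) begins 51 mm behind the grasp point.
Start: joints at [-57.777, 22.042, 0.453, 0, -68.411, -14.817], TCP at [0.187, -0.596, 0.242] pointing down, gripper open.
Joint ranges: [-179.83, 179.83], [-69.29, 118.12], [-61.27, 80.66], [-181.25, 117.63], [-171.15, -9.14], [-177.46, 177.46]. Speed limits (degrees/s): [159.86, 159.86, 180, 180, 180, 180].

## Interface

Orientations are given as a 3x3 rotation matrix whose columns are the frame's x, y, z axes.
In Python, from station import r, viewer, job, spotter gives the robot as it stands.
- The arm moves only by the tool play_rows, never from a script. Its argument "commands" is a list of rows, each an object of numbers: "fingers": the gripper command: -1 is fully open, 1 is shut, values between are in proportion; "tx", "ty", "tz": the shift along the tool's x, y, z normalised to -1 to 1, where 1 is 750 mm; "ax", "ay", "az": the turn, a rotation vector about the tool's x, y, z normalised to -1 to 1, where 1 is pi rad. In form: [{"fingers": .., "tx": .., "ty": .., "tz": .., "ax": .., "ay": .., "az": ..}, ...]. A call has 1 to 5 rows; each row is the pose to reach, as a shift and turn from the pose commanded when the call began, along the tool's axes at that moment, turning the shorter way round; what a row does not reach only later rows make up. A row lasts 1/12 s, in which the tool goes at most 41.7 mm and 7.16 degrees, less where a joint would pass 70% of its speed; a pose out of reach is approached as far as the arm can. A call with a number of a shift or a turn outside -1 to 1 is refused whole. A call with a gripper value outside its range is refused whole. The fingers move at their own pace and stop on an object; the grip force is fixed at half the most. Time passes only in rows, so rows that repeat a pose let the fingers close. It gives the time, the measured TCP pose, the force and the opening at its end, in the units of the state.
- r.sense(): the state, without advancing time (a new reading comes with each control period).
- viewer.capture(name): name is "scene" or "side" or "wrist"; returns a dict with "image" (400x640x3 uint8, red, green, blue), "fx", "fy", "cx", "cy" (pixels), "R" (3x3) and "t" (3): a world point X has camera coordinates R X + t; the wrist camera has in their place "mount" (4x4, takes a point from camera to tool coordinates, whose origin is the TCP and whose axes are the tool frame's). Camera axes: x right, y down, z forward; pixel columns grow to the right and rows downward; lengths in m; the calibration is good to about 2 mm. A picture is of the moment at which its call begins: read the wrist's pose just before it. There is no depth.
- job.finish_job(): hands the job in, once; it reports no verdict.
Trained networks look in a picture, given as the dict that the camera call returned (one of the last four; its "shot" number tells which), for a name from the list of things; names that differ only in an ending like _2 or _b are one class to them, and where a whole thing is asked for, a point or a joint stands for the part that bears it (a point fixed in the world has none). Each returns a list of dicts, best first, with "score" (0 to 1); they miss things now and then, are a little off and sometimes report something else, mostly with a low value. They report only what shows in the picture. A call takes as long as a camera call.
- spotter.find_in(name, picture): "uv" ([column, row] in pixels, amid what is visible of it).
- spotter.silhouettes(name, picture): "region" (400x640 bool, what is visible of it) and "uv" ([column, row] in pixels, amid what is visible of it).
The state is a dict: "time_s": time; "joints": joint angles; "joint_velocities": joint speeds; "effort": joint torques, N m; "tcp_pos": TCP position; "ee_rot": TCP orientation; "wrist_force": force on the tool from outside, world axes, zero at the start; "moment": the same for the moment, N m; "gripper_width": opening from 0.0 (shut) to 1.0 (fully open).
Only numpy, scipy, OpenCV 4.12 (cv2) and the standard library are available. Lean on these libraries where they do the work, as an engineer would, in place of code of your own. Each camera call takes 0.05 s, during which the arm holds its last target. There are 200 camera calls.

## Working session

There is one attempt and no reset: what is moved stays moved. The work goes in short steps, Python scripts to look and compute and a tool call to move; the robot and the scene stay as the last step left them, time stands still between calls to the robot, and variables do not carry over. Pictures are saved under pics/ and viewed, about 8 in all and at most 12, crops included, and the job is handed in when it is done.

Besides the shell and the picture viewer there is one more tool, called by a JSON object that holds its "method" and its "body". play_rows: Moves the arm, as the interface text tells. Its arguments: {"type":"object","properties":{"commands":{"type":"array"}},"required":["commands"]}

```bash
ls; mkdir -p pics; python3 - <<'E'
from station import r, viewer, job, spotter
import cv2,numpy as np
s=r.sense();print({k:np.round(v,3).tolist() for k,v in s.items()})
ims=[]
for n in("scene","side"):
    p=viewer.capture(n);cv2.imwrite(f"pics/{n}0.png",p["image"][:,:,::-1])
    print(n,p["fx"],p["cx"],p["cy"],np.round(p["R"],3).tolist(),np.round(p["t"],3).tolist())
    for k in("case","lock_plate","wheel_left","wheel_mid","wheel_right","knob","handle","lid","mug","metronome","books"):
        try: print(k,[(np.round(d["uv"]).tolist(),round(d["score"],2)) for d in spotter.find_in(k,p)][:3])
        except Exception as e: print(k,e)
E
```

```text
pics
{'time_s': 0.0, 'joints': [-57.777, 22.092, 0.379, -0.029, -68.411, -14.816], 'joint_velocities': [-0.051, 0.029, 0.129, 0.045, 0.01, 0.002], 'effort': [-0.0, -39.066, 18.74, 4.22, 0.011, -0.0], 'tcp_pos': [0.187, -0.596, 0.24], 'ee_rot': [[-0.001, -0.299, 0.954], [0.002, 0.954, 0.299], [-1.0, 0.002, -0.0]], 'wrist_force': [-0.457, -0.66, 0.075], 'moment': [0.042, -0.073, 0.006], 'gripper_width': 1.001}
scene 402.3567582646629 318.15175748080804 203.71934426186735 [[0.307, 0.952, 0.01], [0.589, -0.182, -0.787], [-0.747, 0.248, -0.617]] [-0.157, -0.194, 1.592]
case [([337.0, 240.0], 0.57), ([336.0, 218.0], 0.29)]
lock_plate [([335.0, 238.0], 0.75)]
wheel_left [([337.0, 240.0], 0.35)]
wheel_mid []
wheel_right []
knob []
handle [([337.0, 220.0], 0.91)]
lid [([337.0, 216.0], 0.8)]
mug [([409.0, 210.0], 0.91)]
metronome [([232.0, 273.0], 0.76)]
books [([201.0, 242.0], 0.7), ([408.0, 208.0], 0.16)]
side 430.7793776281368 313.28739226608394 207.94798297714513 [[-0.905, -0.426, 0.005], [-0.297, 0.622, -0.724], [0.305, -0.657, -0.689]] [0.469, 0.264, 0.898]
case [([281.0, 233.0], 0.82)]
lock_plate [([282.0, 234.0], 0.9)]
wheel_left [([301.0, 246.0], 0.67)]
wheel_mid [([308.0, 234.0], 0.54)]
wheel_right [([309.0, 223.0], 0.73)]
knob [([283.0, 234.0], 0.57), ([315.0, 206.0], 0.54)]
handle [([271.0, 204.0], 0.88)]
lid [([272.0, 210.0], 0.67)]
mug []
metronome [([325.0, 156.0], 0.77), ([282.0, 234.0], 0.52), ([314.0, 205.0], 0.31)]
books [([377.0, 176.0], 0.62), ([282.0, 233.0], 0.62)]
```

```bash
python3 -c "
import cv2,numpy as np
a=cv2.imread('pics/scene0.png');b=cv2.imread('pics/side0.png')
cv2.imwrite('pics/both0.png',cv2.resize(np.vstack([a,b]),(480,600)))"
```

```text
(no output)
```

View pics/scene0.png

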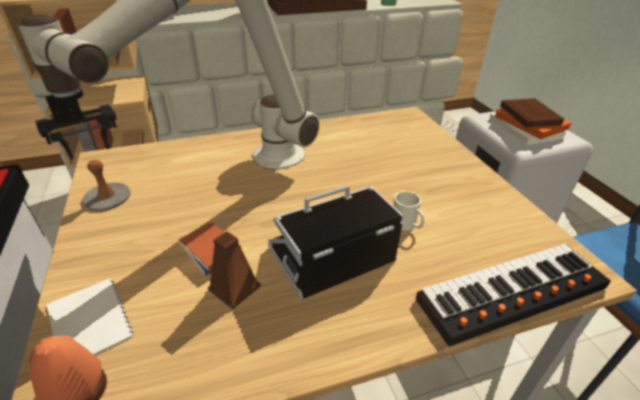

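The scene view shows the case from behind at about (335,240), with the handle at (328,195). The metronome is at (232,273), the books at (205,245) and the mug at (406,210).

```bash
python3 -c "
import cv2,numpy as np
b=cv2.imread('pics/side0.png')
cv2.imwrite('pics/sidec.png',cv2.resize(b[130:330,180:440],(780,600),interpolation=cv2.INTER_CUBIC))"
```

```text
(no output)
```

View pics/sidec.png

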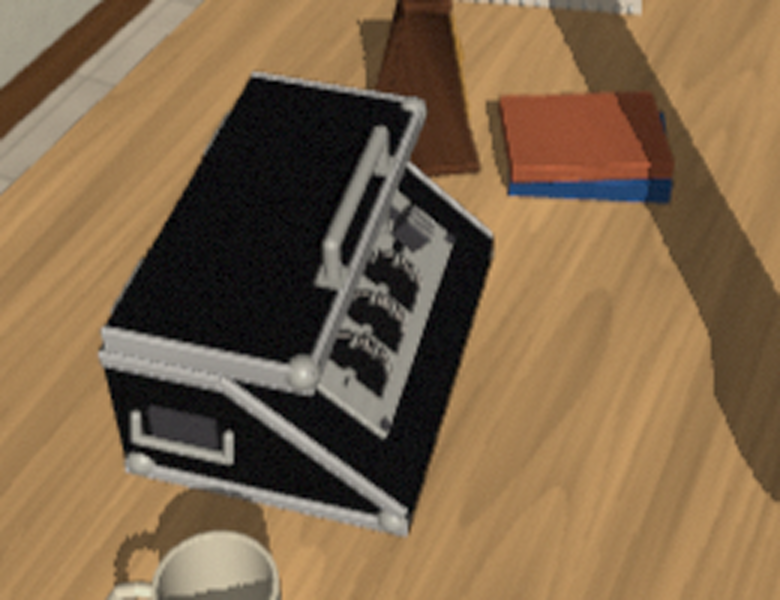

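The side crop shows the case's open front, with the wheels at crop (360,360), (380,310) and (395,270) and the knob at (410,228). I also read off the lid corners, the plate's lower corners at (385,435) and (452,237), and the handle ends at (333,245) and (380,130). I'll fit the case pose to these.

```bash
cat > h.py <<'E'
import numpy as np, cv2
from scipy.spatial.transform import Rotation as Ro
def proj(p,X):
    c=np.asarray(X)@np.array(p["R"]).T+p["t"]
    return np.c_[p["fx"]*c[:,0]/c[:,2]+p["cx"],p["fy"]*c[:,1]/c[:,2]+p["cy"]]
def c2w(q,P):
    a=q[2];R=np.array([[np.cos(a),-np.sin(a),0],[np.sin(a),np.cos(a),0],[0,0,1]])
    return np.asarray(P,float)@R.T+[q[0],q[1],0]
E
python3 - <<'E'
from h import *
from station import r, viewer, spotter
from scipy.optimize import least_squares
p=viewer.capture("side");p2=viewer.capture("scene")
P=np.array([(0,150,0),(0,-150,30),(66,150,160),(66,-150,163),(214,150,165),(214,-150,165),(78,62,197),(78,-62,197),(220,150,0),(29.8,108,63),(29.8,-108,63)])/1e3
uv=np.array([(408,533),(493,238),(303,370),(420,100),(103,332),(253,73),(333,243),(380,130),(130,465),(385,435),(452,237)])/3+[180,130]
P2=np.array([(66,150,165),(66,-150,165),(214,150,165),(214,-150,165),(78,62,197),(78,-62,197)])/1e3
uv2=np.array([(375,189),(278,218),(402,212),(290,257),(348,191),(307,205)])
f=lambda q:(proj(p,c2w(q,P))-uv).ravel()
g=lambda q:(proj(p2,c2w(q,P2))-uv2).ravel()
for n,F in(("side",f),("scene",g),("both",lambda q:np.r_[f(q),g(q)])):
    s=least_squares(F,[.55,0,0],loss="soft_l1");print(n,s.x.round(4),np.degrees(s.x[2]).round(2),F(s.x).reshape(-1,2).round(1).tolist())
q=s.x;np.save("q.npy",q)
def ground(p,uv,z):
    R=np.array(p["R"]);C=-R.T@p["t"];d=R.T@[(uv[0]-p["cx"])/p["fx"],(uv[1]-p["cy"])/p["fy"],1]
    return C+d*(z-C[2])/d[2]
for k,z in(("mug",.047),("metronome",.08),("books",.03)):
    for d in spotter.find_in(k,p2)[:1]: print(k,ground(p2,d["uv"],z).round(3))
E
```

```text
side [ 0.4715 -0.0041  0.1821] 10.43 [[0.1, 1.7], [0.5, -1.5], [3.1, 2.4], [1.3, 0.1], [-0.7, -1.2], [-0.5, -1.1], [-0.2, -0.2], [0.2, 0.4], [-1.0, 2.9], [-0.5, -1.3], [-0.1, -1.7]]
scene [ 0.4845 -0.0012  0.1224] 7.02 [[-1.5, 0.9], [-5.3, 0.2], [1.7, 9.2], [4.6, -0.9], [0.6, -0.4], [-1.0, -2.7]]
both [ 0.4725 -0.0038  0.1806] 10.35 [[-0.5, 1.6], [0.3, -1.5], [2.6, 2.3], [1.0, 0.0], [-1.2, -1.4], [-0.8, -1.2], [-0.7, -0.3], [-0.1, 0.3], [-1.4, 2.7], [-1.0, -1.4], [-0.4, -1.7], [-4.6, -3.3], [-4.7, -0.9], [0.5, 3.1], [8.6, -3.5], [-1.1, -3.9], [-1.1, -4.9]]
mug [0.522 0.293 0.047]
metronome [ 0.642 -0.261  0.08 ]
books [ 0.449 -0.339  0.03 ]
```

```bash
cat >> h.py <<'E'
def Rt(yaw,t):
    t=np.radians(t)
    A=np.array([[np.sin(t),0,np.cos(t)],[0,1,0],[-np.cos(t),0,np.sin(t)]])
    return Ro.from_euler('z',yaw).as_matrix()@A
def plan(s,pos,R):
    R0=np.array(s["ee_rot"]);d=R0.T@(np.asarray(pos)-s["tcp_pos"]);v=Ro.from_matrix(R0.T@R).as_rotvec()
    print("shift mm",(d*1e3).round(1),"norm t",(d/.75).round(4),"turn deg",np.degrees(v).round(1),"norm a",(v/np.pi).round(4))
N=np.array([-.643,0,.766]);U=np.array([.766,0,.643])
E
python3 - <<'E'
from h import *
from station import r, viewer
q=np.load("q.npy");s=r.sense();p=viewer.capture("wrist");print(np.round(p["mount"],3).tolist(),p["fx"],p["cx"],p["cy"])
W=c2w(q,[np.array([.062,0,.09])+.17*N])[0];print(W,[c2w(q,[[x,y,z]])[0].round(3) for x,y,z in((.062,.074,.09),(.214,0,.143))])
plan(s,W,Rt(q[2],35))
E
```

```text
[[-0.001, -0.252, 0.968, -0.143], [1.0, -0.0, 0.001, 0.0], [-0.0, 0.968, 0.252, -0.069], [0.0, 0.0, 0.0, 1.0]] 298.9765367720381 322.5570825725486 201.07612259982065
[ 0.42591945 -0.01233106  0.22022   ] [array([0.52, 0.08, 0.09]), array([0.683, 0.035, 0.143])]
shift mm [ 21.3 485.8 402.7] norm t [0.0284 0.6477 0.5369] turn deg [  6.8 -35.   -2.2] norm a [ 0.038  -0.1942 -0.012 ]
```

{"method": "play_rows", "body": {"commands": [{"fingers": -1,"tx": 0,"ty": 0.162,"tz": 0.134,"ax": 0,"ay": 0,"az": 0},{"fingers": -1,"tx": 0,"ty": 0.162,"tz": 0.134,"ax": 0,"ay": 0,"az": 0},{"fingers": -1,"tx": 0,"ty": 0.162,"tz": 0.134,"ax": 0,"ay": 0,"az": 0},{"fingers": -1,"tx": 0,"ty": 0.162,"tz": 0.134,"ax": 0,"ay": 0,"az": 0}]}}

```text
time_s: 1.83
tcp_pos: [0.2467, -0.4481, 0.2414]
ee_rot: [[-0.0, -0.299, 0.954], [0.001, 0.954, 0.299], [-1.0, 0.001, 0.0]]
wrist_force: [0.3, 0.0, 0.4]
gripper_width: 1.001
```

{"method": "play_rows", "body": {"commands": [{"fingers": -1,"tx": 0,"ty": 0.162,"tz": 0.134,"ax": 0,"ay": 0,"az": 0},{"fingers": -1,"tx": 0,"ty": 0.162,"tz": 0.134,"ax": 0,"ay": 0,"az": 0},{"fingers": -1,"tx": 0,"ty": 0.162,"tz": 0.134,"ax": 0,"ay": 0,"az": 0},{"fingers": -1,"tx": 0,"ty": 0.162,"tz": 0.134,"ax": 0,"ay": 0,"az": 0}]}}

```text
time_s: 2.17
tcp_pos: [0.3064, -0.3021, 0.2418]
ee_rot: [[0.001, -0.3, 0.954], [-0.0, 0.954, 0.3], [-1.0, -0.0, 0.001]]
wrist_force: [0.9, 0.3, 0.6]
gripper_width: 1.0
```

{"method": "play_rows", "body": {"commands": [{"fingers": -1,"tx": 0,"ty": 0.162,"tz": 0.134,"ax": 0,"ay": 0,"az": 0},{"fingers": -1,"tx": 0,"ty": 0.162,"tz": 0.134,"ax": 0,"ay": 0,"az": 0},{"fingers": -1,"tx": 0,"ty": 0.162,"tz": 0.134,"ax": 0,"ay": 0,"az": 0},{"fingers": -1,"tx": 0,"ty": 0.162,"tz": 0.134,"ax": 0,"ay": 0,"az": 0}]}}

```text
time_s: 2.5
tcp_pos: [0.3662, -0.156, 0.2421]
ee_rot: [[0.002, -0.3, 0.954], [0.0, 0.954, 0.3], [-1.0, -0.0, 0.002]]
wrist_force: [0.3, -0.4, 0.8]
gripper_width: 1.001
```

```bash
python3 - <<'E'
from h import *
from station import r
q=np.load("q.npy");s=r.sense();print(s["joints"],s["tcp_pos"])
plan(s,c2w(q,[np.array([.062,0,.09])+.17*N])[0],Rt(q[2],35))
E
```

```text
[ 5.87377878e-01 -9.70499777e-01 -2.86344235e+01 -2.66652973e-03
 -6.22314529e+01 -7.31055046e+01] [ 0.36615473 -0.15604273  0.24211567]
shift mm [ 22.  119.1 100.1] norm t [0.0294 0.1588 0.1335] turn deg [  6.9 -34.9  -2.2] norm a [ 0.0384 -0.1936 -0.012 ]
```

{"method": "play_rows", "body": {"commands": [{"fingers": -1,"tx": 0.0294,"ty": 0.159,"tz": 0.1335,"ax": 0.0384,"ay": -0.1936,"az": -0.012},{"fingers": -1,"tx": 0.0294,"ty": 0.159,"tz": 0.1335,"ax": 0.0384,"ay": -0.1936,"az": -0.012},{"fingers": -1,"tx": 0.0294,"ty": 0.159,"tz": 0.1335,"ax": 0.0384,"ay": -0.1936,"az": -0.012},{"fingers": -1,"tx": 0.0294,"ty": 0.159,"tz": 0.1335,"ax": 0.0384,"ay": -0.1936,"az": -0.012},{"fingers": -1,"tx": 0.0294,"ty": 0.159,"tz": 0.1335,"ax": 0.0384,"ay": -0.1936,"az": -0.012}]}}

```text
time_s: 2.92
tcp_pos: [0.4276, -0.0228, 0.2223]
ee_rot: [[0.488, -0.188, 0.852], [0.075, 0.982, 0.174], [-0.87, -0.021, 0.493]]
wrist_force: [1.0, -2.8, 1.1]
gripper_width: 0.997
```

```bash
python3 - <<'E'
from h import *
from station import r, viewer, spotter
q=np.load("q.npy");s=r.sense();print(s["joints"],s["tcp_pos"])
plan(s,c2w(q,[np.array([.062,0,.09])+.17*N])[0],Rt(q[2],35))
p=viewer.capture("wrist");cv2.imwrite("pics/w1.png",p["image"][:,:,::-1])
M=np.array(p["mount"]);Rc=np.array(s["ee_rot"])@M[:3,:3];C=np.array(s["tcp_pos"])+np.array(s["ee_rot"])@M[:3,3]
p["R"]=Rc.T;p["t"]=-Rc.T@C
for k in("wheel_left","wheel_mid","wheel_right","knob","handle"):
    print(k,[(np.round(d["uv"]).tolist(),round(d["score"],2)) for d in spotter.find_in(k,p)][:2])
B=lambda y,o:np.array([.062,y,.09])+o*N
print(proj(p,c2w(q,[B(.074,.0),B(.03,0),B(-.014,0),B(.03,.028),(.0525,-.066,.1015),B(.108,0)-.042*U,B(-.108,0)-.042*U,(.078,.062,.197)])).round(1).tolist())
E
```

```text
[  22.31071791  -10.10367374  -52.60999776   20.14092387  -19.72674984
 -118.4511639 ] [ 0.42763062 -0.02280387  0.22231843]
shift mm [ 1.8 10.7 -0.7] norm t [ 0.0024  0.0142 -0.0009] turn deg [ 1.1 -5.4  0.8] norm a [ 0.0061 -0.0302  0.0043]
wheel_left [([405.0, 210.0], 0.68)]
wheel_mid [([365.0, 216.0], 0.64), ([299.0, 298.0], 0.63)]
wheel_right [([324.0, 219.0], 0.96)]
knob [([270.0, 226.0], 0.6)]
handle [([299.0, 298.0], 0.58)]
[[401.5, 218.6], [361.1, 217.8], [320.8, 216.9], [364.4, 221.4], [270.8, 217.8], [434.6, 180.7], [235.0, 176.7], [404.9, 321.5]]
```

View pics/w1.png

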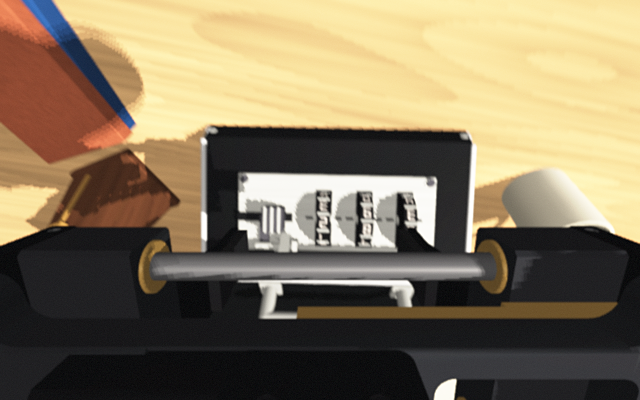

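The wrist view shows the plate at columns 238–437 and the wheels at columns 324, 365 and 405 on row 217, with the knob at (272,220). The pose fit agrees to about 3 px. Next I'll go closer to read the digits.

```bash
python3 - <<'E'
from h import *
from station import r
q=np.load("q.npy");s=r.sense();print(np.round(s["joints"],1),s["tcp_pos"])
plan(s,c2w(q,[np.array([.062,.03,.09])+.06*N+.008*U])[0],Rt(q[2],31))
E
```

```text
[  21.9  -10.   -52.1   19.6  -20.2 -117.8] [ 0.42845168 -0.02635207  0.22306747]
shift mm [108.3  45.9  27.5] norm t [0.1444 0.0612 0.0367] turn deg [ 0.8 -1.7  1.1] norm a [ 0.0046 -0.0092  0.006 ]
```

{"method": "play_rows", "body": {"commands": [{"fingers": -1,"tx": 0.13,"ty": 0.06,"tz": 0.037,"ax": 0,"ay": -0.009,"az": 0.006},{"fingers": -1,"tx": 0.13,"ty": 0.06,"tz": 0.037,"ax": 0,"ay": -0.009,"az": 0.006},{"fingers": -1,"tx": 0.13,"ty": 0.06,"tz": 0.037,"ax": 0,"ay": -0.009,"az": 0.006},{"fingers": -1,"tx": 0.13,"ty": 0.06,"tz": 0.037,"ax": 0,"ay": -0.009,"az": 0.006}]}}

```text
time_s: 3.55
tcp_pos: [0.4989, 0.0214, 0.1757]
ee_rot: [[0.466, -0.205, 0.86], [0.11, 0.979, 0.173], [-0.878, 0.014, 0.479]]
wrist_force: [0.4, -0.6, 0.7]
gripper_width: 1.002
```

```bash
cat >> h.py <<'E'
def wcam(viewer,s):
    p=viewer.capture("wrist");M=np.array(p["mount"]);Re=np.array(s["ee_rot"])
    Rc=Re@M[:3,:3];C=np.array(s["tcp_pos"])+Re@M[:3,3];p["R"]=Rc.T;p["t"]=-Rc.T@C;return p
E
python3 - <<'E'
from h import *
from station import r, viewer, spotter
q=np.load("q.npy");s=r.sense();print(np.round(s["joints"],1),s["tcp_pos"])
plan(s,c2w(q,[np.array([.062,.03,.09])+.06*N+.008*U])[0],Rt(q[2],31))
p=wcam(viewer,s)
B=lambda y,o:np.array([.062,y,.09])+o*N
print(proj(p,c2w(q,[B(.074,.028),B(.03,.028),B(-.014,.028),B(.108,0)-.042*U,B(-.108,0)-.042*U])).round(1).tolist())
im=p["image"][:,:,::-1];cv2.imwrite("pics/w2full.png",im)
cv2.imwrite("pics/w2.png",cv2.resize(im[130:280,220:420+20],(792,540),interpolation=cv2.INTER_CUBIC))
E
```

```text
[  21.6    2.8  -50.5   25.7   -9.2 -124.4] [0.49894865 0.02137168 0.17568834]
shift mm [ 30.1   9.5 -17.3] norm t [ 0.0401  0.0127 -0.0231] turn deg [ 0.9 -2.4 -1.4] norm a [ 0.0049 -0.0132 -0.008 ]
[[396.1, 197.2], [334.5, 196.6], [272.1, 196.1], [429.9, 143.7], [156.2, 139.9]]
```

View pics/w2.png

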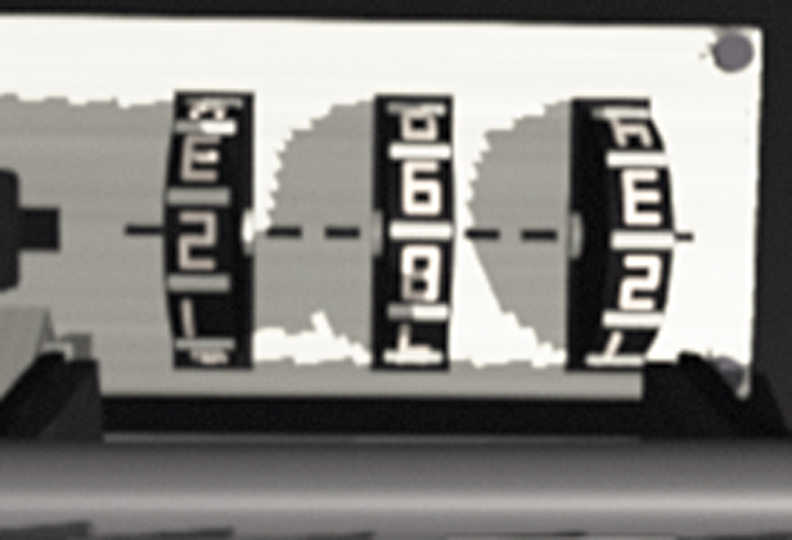

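The close view shows the digits upside down, with up-slope at the bottom. wheel_right sits on 2, wheel_mid lies between 9 and 8 (about 8.4), and wheel_left lies between 3 and 2 (about 2.5). The tick line is at crop row 232. Joint 5 is at its limit here, so tilt has to stay below about 28°.

```bash
python3 - <<'E'
from h import *
from station import r, viewer
from scipy.optimize import least_squares
q=np.load("q.npy");s=r.sense();p=wcam(viewer,s);print(np.round(s["joints"],1),np.array(s["tcp_pos"]).round(4))
B=lambda y,o,u=0:np.array([.062,y,.09])+o*N+u*U
# plate lower-left corner, lower edge pts, tick right end row, tick between wheels
X=[B(.108,0,-.042),B(.108,0,.0),B(.108,0,.03),B(-.0,0,-.042),B(.052,0,0),B(.008,0,0)]
uv=np.array([(763,28),(759,200),(753,320),(400,22),(511,235),(311,232)])/3.6+[220,130]
print("pred",proj(p,c2w(q,X)).round(1).tolist());print("obs",uv.round(1).tolist())
f=lambda d:(proj(p,c2w(q+[d[0],d[1],d[2]],X))-uv).ravel()
o=least_squares(f,[0,0,0]);print(o.x.round(4),f(o.x).round(1));qn=q+o.x
for nm,y in(("L",.074),("M",.03),("R",-.014)):
    for a in(-36,-18,0,18,36):
        a=np.radians(a);print(nm,np.degrees(a).round(),(((proj(p,c2w(qn,[B(y,.028*np.cos(a),.028*np.sin(a))]))[0]-[220,130])*3.6)).round().tolist())
np.save("q2.npy",qn)
E
```

```text
[  21.6    2.8  -50.5   25.6   -9.2 -124.4] [0.4981 0.021  0.1755]
pred [[429.9, 144.8], [428.4, 197.1], [427.3, 233.8], [295.1, 143.0], [359.6, 196.5], [304.9, 196.1]]
obs [[431.9, 137.8], [430.8, 185.6], [429.2, 218.9], [331.1, 136.1], [361.9, 195.3], [306.4, 194.4]]
[-0.0092  0.0061 -0.0354] [  7.5   2.7   5.6   7.8   5.1  11.6 -27.9  -1.8   5.3  -4.4   5.3  -5.6]
L -36.0 [666.0, 143.0]
L -18.0 [670.0, 182.0]
L 0.0 [670.0, 226.0]
L 18.0 [666.0, 270.0]
L 36.0 [657.0, 307.0]
M -36.0 [446.0, 134.0]
M -18.0 [447.0, 173.0]
M 0.0 [446.0, 218.0]
M 18.0 [444.0, 262.0]
M 36.0 [440.0, 300.0]
R -36.0 [222.0, 125.0]
R -18.0 [219.0, 165.0]
R 0.0 [217.0, 210.0]
R 18.0 [216.0, 255.0]
R 36.0 [217.0, 293.0]
```

```bash
cat >> h.py <<'E'
def tgt(y,phi,rad=.020,out=0,tilt=24,lead=.011,c=(.062,.09)):
    q=np.load("q.npy");a=np.radians(phi)
    P=np.array([c[0],y+.001,c[1]])-.001*U+rad*(np.cos(a)*N+np.sin(a)*U)+out*N
    R=Rt(q[2],tilt);return c2w(q,[P])[0]-lead*R[:,0],R
E
python3 - <<'E'
from h import *
from station import r
s=r.sense()
P,R=tgt(.074,-38,out=.03);plan(s,P,R)
s2=dict(tcp_pos=P,ee_rot=R)
print("from hover:");plan(s2,*tgt(.074,-38))
s3=dict(zip(("tcp_pos","ee_rot"),tgt(.074,-38)))
for f in(-20,0,20,38): plan(s3,*tgt(.074,f))
E
```

```text
shift mm [ 39.6  55.1 -31.5] norm t [ 0.0528  0.0735 -0.042 ] turn deg [ 0.9  4.6 -1.3] norm a [ 0.005   0.0253 -0.0074]
from hover:
shift mm [28.8  0.   8.3] norm t [0.0385 0.     0.011 ] turn deg [0. 0. 0.] norm a [0. 0. 0.]
shift mm [-4.4 -0.   4.4] norm t [-0.0059 -0.      0.0059] turn deg [0. 0. 0.] norm a [0. 0. 0.]
shift mm [-7.5 -0.  10.7] norm t [-0.01   -0.      0.0142] turn deg [0. 0. 0.] norm a [0. 0. 0.]
shift mm [-8.2 -0.  17.6] norm t [-0.0109 -0.      0.0234] turn deg [0. 0. 0.] norm a [0. 0. 0.]
shift mm [-6.8  0.  23.7] norm t [-0.0091  0.      0.0316] turn deg [0. 0. 0.] norm a [0. 0. 0.]
```

{"method": "play_rows", "body": {"commands": [{"fingers": 0.4,"tx": 0.01,"ty": 0.0735,"tz": -0.042,"ax": 0.005,"ay": 0.0253,"az": -0.0074},{"fingers": 0.4,"tx": 0.03,"ty": 0.0735,"tz": -0.042,"ax": 0.005,"ay": 0.0253,"az": -0.0074},{"fingers": 0.4,"tx": 0.0528,"ty": 0.0735,"tz": -0.042,"ax": 0.005,"ay": 0.0253,"az": -0.0074},{"fingers": 0.4,"tx": 0.0528,"ty": 0.0735,"tz": -0.042,"ax": 0.005,"ay": 0.0253,"az": -0.0074},{"fingers": 0.4,"tx": 0.0528,"ty": 0.0735,"tz": -0.042,"ax": 0.005,"ay": 0.0253,"az": -0.0074}]}}

```text
time_s: 4.07
tcp_pos: [0.4763, 0.0714, 0.1409]
ee_rot: [[0.382, -0.181, 0.906], [0.074, 0.983, 0.166], [-0.921, 0.004, 0.389]]
wrist_force: [-0.1, 0.7, 0.2]
gripper_width: 0.707
```

```bash
python3 - <<'E'
from h import *
from station import r,viewer
s=r.sense();print(np.round(s["joints"],1),s["gripper_width"]*87)
plan(s,*tgt(.074,-38,out=.03))
plan(s,*tgt(.074,-38))
p=wcam(viewer,s);cv2.imwrite("pics/w3.png",p["image"][100:400,100:540,::-1])
E
```

```text
[  26.8    5.3  -55.5   41.1   -9.3 -145.9] 61.52785039050986
shift mm [13.5  1.6 -5.1] norm t [ 0.018   0.0021 -0.0067] turn deg [ 0.  -1.1 -0.3] norm a [ 0.     -0.0061 -0.0014]
shift mm [42.2  1.5  3.8] norm t [0.0562 0.002  0.005 ] turn deg [ 0.  -1.1 -0.3] norm a [ 0.     -0.0061 -0.0014]
```

View pics/w3.png

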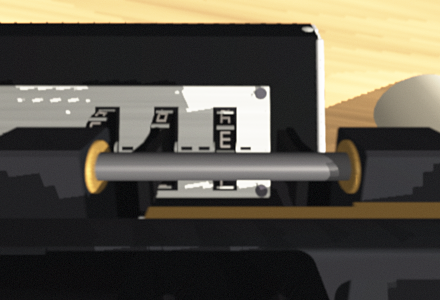

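wheel_left's digits are at crop (225,140), and the fingers straddle it. The y alignment looks fine. Joint 5 is still at its limit, so I'll use a tilt of 19°.

```bash
python3 - <<'E'
from h import *
from station import r
s=r.sense();P,R=tgt(.074,-38,out=.03,tilt=19);plan(s,P,R)
P2,_=tgt(.074,-38,tilt=19);plan(dict(tcp_pos=P,ee_rot=R),P2,R)
for f in(-15,5,25): plan(dict(tcp_pos=P2,ee_rot=R),*tgt(.074,f,tilt=19))
E
```

```text
shift mm [13.8  1.7 -4.3] norm t [ 0.0184  0.0022 -0.0057] turn deg [-0.   3.9 -0.3] norm a [-0.0001  0.0219 -0.0015]
shift mm [28.   0.  10.8] norm t [0.0373 0.     0.0143] turn deg [0. 0. 0.] norm a [0. 0. 0.]
shift mm [-5.9 -0.   5.4] norm t [-0.0078 -0.      0.0072] turn deg [0. 0. 0.] norm a [0. 0. 0.]
shift mm [-8.9 -0.  11.6] norm t [-0.0119 -0.      0.0155] turn deg [0. 0. 0.] norm a [0. 0. 0.]
shift mm [-9.7  0.  18.5] norm t [-0.0129  0.      0.0247] turn deg [0. 0. 0.] norm a [0. 0. 0.]
```

{"method": "play_rows", "body": {"commands": [{"fingers": 0.4,"tx": 0.0184,"ty": 0.0022,"tz": -0.0057,"ax": 0,"ay": 0.0219,"az": -0.0015},{"fingers": 0.4,"tx": 0.0184,"ty": 0.0022,"tz": -0.0057,"ax": 0,"ay": 0.0219,"az": -0.0015},{"fingers": 0.4,"tx": 0.0184,"ty": 0.0022,"tz": -0.0057,"ax": 0,"ay": 0.0219,"az": -0.0015},{"fingers": 0.4,"tx": 0.0184,"ty": 0.0022,"tz": -0.0057,"ax": 0,"ay": 0.0219,"az": -0.0015},{"fingers": 0.4,"tx": 0.0184,"ty": 0.0022,"tz": -0.0057,"ax": 0,"ay": 0.0219,"az": -0.0015}]}}

```text
time_s: 4.53
tcp_pos: [0.4769, 0.0735, 0.1266]
ee_rot: [[0.32, -0.181, 0.93], [0.058, 0.984, 0.171], [-0.946, -0.0, 0.325]]
wrist_force: [-0.6, -0.2, -0.3]
gripper_width: 0.327
```

```bash
python3 - <<'E'
from h import *
from station import r
s=r.sense();print(np.round(s["joints"],1),s["gripper_width"]*87)
plan(s,*tgt(.074,-38,out=.03,tilt=19));plan(s,*tgt(.074,-38,tilt=19))
E
```

```text
[  30.4    8.1  -49.6   24.3  -15.7 -132.4] 28.467731645464077
shift mm [-0.1 -0.2  0.6] norm t [-0.0002 -0.0003  0.0008] turn deg [ 0.1 -0.   0. ] norm a [ 0.0004 -0.0001  0.    ]
shift mm [27.9 -0.2 11.3] norm t [ 0.0372 -0.0003  0.0151] turn deg [ 0.1 -0.   0. ] norm a [ 0.0004 -0.0001  0.    ]
```

{"method": "play_rows", "body": {"commands": [{"fingers": 0.4,"tx": 0.0186,"ty": 0,"tz": 0.0075,"ax": 0,"ay": 0,"az": 0},{"fingers": 0.4,"tx": 0.0372,"ty": 0,"tz": 0.015,"ax": 0,"ay": 0,"az": 0},{"fingers": 0.4,"tx": 0.0372,"ty": 0,"tz": 0.015,"ax": 0,"ay": 0,"az": 0}]}}

```text
time_s: 4.78
tcp_pos: [0.4959, 0.0765, 0.1019]
ee_rot: [[0.317, -0.181, 0.931], [0.057, 0.983, 0.172], [-0.947, -0.002, 0.322]]
wrist_force: [-0.5, 0.4, -0.4]
gripper_width: 0.301
```

```bash
python3 - <<'E'
from h import *
from station import r
s=r.sense();print(np.round(s["joints"],1),s["gripper_width"]*87,np.round(s["wrist_force"],1))
plan(s,*tgt(.074,-38,tilt=19))
E
```

```text
[  27.6   12.3  -51.1   33.   -10.2 -138.8] 26.222565450748636 [-0.5  0.4 -0.4]
shift mm [-1.7  0.2  1.2] norm t [-0.0023  0.0003  0.0017] turn deg [ 0.1 -0.2  0.1] norm a [ 0.0007 -0.0013  0.0004]
```

{"method": "play_rows", "body": {"commands": [{"fingers": 1,"tx": -0.002,"ty": 0,"tz": 0.0015,"ax": 0,"ay": 0,"az": 0},{"fingers": 1,"tx": -0.002,"ty": 0,"tz": 0.0015,"ax": 0,"ay": 0,"az": 0},{"fingers": 1,"tx": -0.002,"ty": 0,"tz": 0.0015,"ax": 0,"ay": 0,"az": 0},{"fingers": 1,"tx": -0.002,"ty": 0,"tz": 0.0015,"ax": 0,"ay": 0,"az": 0},{"fingers": 1,"tx": -0.002,"ty": 0,"tz": 0.0015,"ax": 0,"ay": 0,"az": 0}]}}

```text
time_s: 5.2
tcp_pos: [0.4967, 0.077, 0.1055]
ee_rot: [[0.319, -0.18, 0.93], [0.058, 0.984, 0.171], [-0.946, -0.001, 0.324]]
wrist_force: [-0.3, -2.8, 5.6]
gripper_width: 0.157
```

{"method": "play_rows", "body": {"commands": [{"fingers": 1,"tx": -0.0045,"ty": 0,"tz": 0.0035,"ax": 0,"ay": 0,"az": 0},{"fingers": 1,"tx": -0.0078,"ty": 0,"tz": 0.0072,"ax": 0,"ay": 0,"az": 0},{"fingers": 1,"tx": -0.0119,"ty": 0,"tz": 0.0155,"ax": 0,"ay": 0,"az": 0},{"fingers": 1,"tx": -0.0129,"ty": 0,"tz": 0.0247,"ax": 0,"ay": 0,"az": 0},{"fingers": 1,"tx": -0.0129,"ty": 0,"tz": 0.0247,"ax": 0,"ay": 0,"az": 0}]}}

```text
time_s: 5.62
tcp_pos: [0.5053, 0.0783, 0.1157]
ee_rot: [[0.307, -0.18, 0.935], [0.052, 0.984, 0.172], [-0.95, -0.004, 0.311]]
wrist_force: [-12.7, 6.6, -3.9]
gripper_width: 0.156
```

{"method": "play_rows", "body": {"commands": [{"fingers": 0.4,"tx": 0,"ty": 0,"tz": 0,"ax": 0,"ay": 0,"az": 0},{"fingers": 0.4,"tx": 0,"ty": 0,"tz": 0,"ax": 0,"ay": 0,"az": 0},{"fingers": 0.4,"tx": 0,"ty": 0,"tz": 0,"ax": 0,"ay": 0,"az": 0}]}}

```text
time_s: 5.87
tcp_pos: [0.5115, 0.0807, 0.1206]
ee_rot: [[0.32, -0.182, 0.93], [0.059, 0.983, 0.172], [-0.946, -0.0, 0.325]]
wrist_force: [-0.2, -0.1, 0.9]
gripper_width: 0.272
```

```bash
python3 - <<'E'
from h import *
from station import r,viewer
s=r.sense();print(np.round(s["joints"],1),s["gripper_width"]*87,np.round(s["wrist_force"],1))
plan(s,*tgt(.074,25,tilt=19));plan(s,*tgt(.052,0,tilt=19,out=.045))
p=wcam(viewer,s);cv2.imwrite("pics/w4.png",p["image"][:,:,::-1])
E
```

```text
[  29.1   12.   -44.9   21.9  -16.2 -128.7] 23.664495804966823 [-0.2 -0.1  0.9]
shift mm [ 1.  -1.1 -1.5] norm t [ 0.0014 -0.0015 -0.0021] turn deg [ 0.1 -0.  -0. ] norm a [ 0.0008 -0.0001 -0.0002]
shift mm [-39.7 -23.1 -26.3] norm t [-0.0529 -0.0307 -0.0351] turn deg [ 0.1 -0.  -0. ] norm a [ 0.0008 -0.0001 -0.0002]
```

{"method": "play_rows", "body": {"commands": [{"fingers": 0.4,"tx": -0.03,"ty": 0,"tz": -0.012,"ax": 0,"ay": 0,"az": 0},{"fingers": 0.4,"tx": -0.055,"ty": -0.02,"tz": -0.015,"ax": 0,"ay": 0,"az": 0},{"fingers": 0.4,"tx": -0.055,"ty": -0.03,"tz": -0.015,"ax": 0,"ay": 0,"az": 0},{"fingers": 0.4,"tx": -0.055,"ty": -0.03,"tz": -0.015,"ax": 0,"ay": 0,"az": 0}]}}

```text
time_s: 6.25
tcp_pos: [0.4924, 0.0534, 0.1574]
ee_rot: [[0.322, -0.18, 0.929], [0.06, 0.984, 0.169], [-0.945, 0.001, 0.328]]
wrist_force: [0.7, 0.2, -1.0]
gripper_width: 0.299
```

```bash
cat > look.py <<'E'
import sys
from h import *
from station import r,viewer
s=r.sense();q=np.load("q.npy");print(np.round(s["joints"],1),np.array(s["tcp_pos"]).round(4),s["gripper_width"]*87)
p=wcam(viewer,s);im=p["image"][:,:,::-1]
k=4;x0,y0=220,120
B=lambda y,a:np.array([.062,y+.001,.09])-.001*U+.028*(np.cos(a)*N+np.sin(a)*U)
o=cv2.resize(im[y0:y0+150,x0:x0+195],None,fx=k,fy=k,interpolation=cv2.INTER_CUBIC)
for y in(.074,.03,-.014): print(y,"crest, -18, +18 deg rows (crop)",[((proj(p,c2w(q,[B(y,np.radians(a))]))[0]-[x0,y0])*k).round().tolist() for a in(0,-18,18)])
print("tick",((proj(p,c2w(q,[np.array([.062,.053,.09])-.001*U]))[0]-[x0,y0])*k).round())
cv2.imwrite(f"pics/{sys.argv[1]}.png",o);cv2.imwrite(f"pics/{sys.argv[1]}_full.png",im)
E
python3 look.py w5
```

```text
[  27.9    6.5  -42.6   14.3  -23.2 -119.8] [0.4924 0.0534 0.1574] 25.990686615961394
0.074 crest, -18, +18 deg rows (crop) [[540.0, 420.0], [539.0, 369.0], [540.0, 472.0]]
0.03 crest, -18, +18 deg rows (crop) [[279.0, 420.0], [281.0, 370.0], [280.0, 472.0]]
-0.014 crest, -18, +18 deg rows (crop) [[18.0, 421.0], [22.0, 370.0], [19.0, 472.0]]
tick [410. 424.]
```

View pics/w5.png

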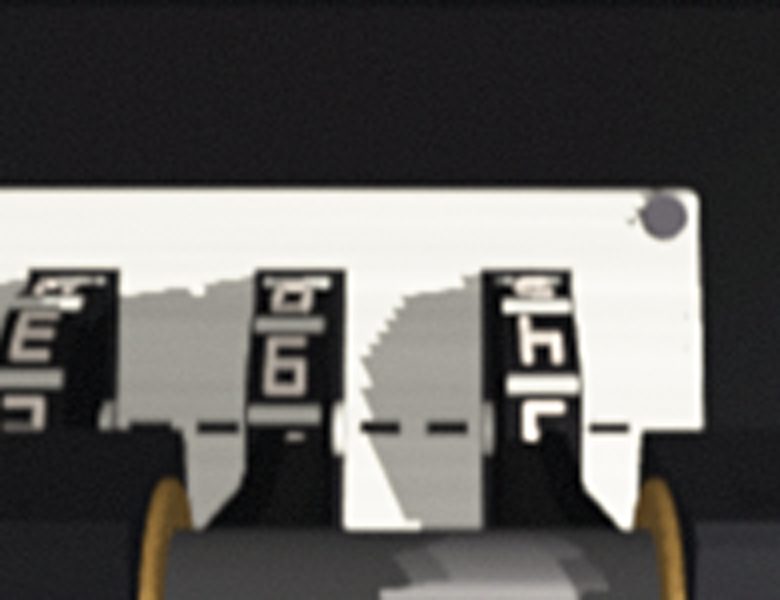

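The left wheel reads about 3.1, mid about 8.4 and right about 2.07. The left needs about +32° more, so I'll do a second stroke and hold at its end.

```bash
cat > path.py <<'E'
import sys,json
from h import *
from station import r
# args: y, tilt, then phi:out waypoints
s=r.sense();y=float(sys.argv[1]);t=float(sys.argv[2])
print(np.round(s["joints"],1),round(s["gripper_width"]*87,1),np.round(s["wrist_force"],1))
for w in sys.argv[3:]:
    f,o=map(float,w.split(":"));P,R=tgt(y,f,out=o,tilt=t);print(w,end=" ");plan(s,P,R);s=dict(tcp_pos=P,ee_rot=R)
E
python3 path.py .074 19 -38:.03 -38:0 -13:0 ; python3 path.py .074 19 -38:0 | tail -1; python3 - <<'E'
from h import *
P,R=tgt(.074,-38,tilt=19)
for f in(-25,-12,0,12,25):print(f,end=" ");plan(dict(tcp_pos=P,ee_rot=R),*tgt(.074,f,tilt=19))
E
```

```text
[  27.9    6.6  -42.6   14.4  -23.2 -119.9] 26.2 [0.1 0.7 0. ]
-38:.03 shift mm [ 24.5  22.  -20. ] norm t [ 0.0326  0.0294 -0.0267] turn deg [ 0.   0.1 -0. ] norm a [ 0.0001  0.0003 -0.0002]
-38:0 shift mm [28.   0.  10.8] norm t [0.0373 0.     0.0143] turn deg [0. 0. 0.] norm a [0. 0. 0.]
-13:0 shift mm [-6.3 -0.   6. ] norm t [-0.0084 -0.      0.0079] turn deg [0. 0. 0.] norm a [0. 0. 0.]
-38:0 shift mm [52.5 22.  -9.3] norm t [ 0.07    0.0294 -0.0124] turn deg [ 0.   0.1 -0. ] norm a [ 0.0001  0.0003 -0.0002]
-25 shift mm [-3.6 -0.   2.8] norm t [-0.0048 -0.      0.0037] turn deg [0. 0. 0.] norm a [0. 0. 0.]
-12 shift mm [-6.5 -0.   6.2] norm t [-0.0086 -0.      0.0083] turn deg [0. 0. 0.] norm a [0. 0. 0.]
0 shift mm [-8.4 -0.  10. ] norm t [-0.0112 -0.      0.0133] turn deg [0. 0. 0.] norm a [0. 0. 0.]
12 shift mm [-9.5 -0.  14. ] norm t [-0.0126 -0.      0.0187] turn deg [0. 0. 0.] norm a [0. 0. 0.]
25 shift mm [-9.7  0.  18.5] norm t [-0.0129  0.      0.0247] turn deg [0. 0. 0.] norm a [0. 0. 0.]
```

{"method": "play_rows", "body": {"commands": [{"fingers": 0.4,"tx": 0.0326,"ty": 0.0305,"tz": -0.0267,"ax": 0,"ay": 0,"az": 0},{"fingers": 0.4,"tx": 0.0326,"ty": 0.0305,"tz": -0.0267,"ax": 0,"ay": 0,"az": 0},{"fingers": 0.4,"tx": 0.05,"ty": 0.0305,"tz": -0.019,"ax": 0,"ay": 0,"az": 0},{"fingers": 0.4,"tx": 0.0685,"ty": 0.0305,"tz": -0.0124,"ax": 0,"ay": 0,"az": 0},{"fingers": 0.8,"tx": 0.0685,"ty": 0.0305,"tz": -0.0124,"ax": 0,"ay": 0,"az": 0}]}}

```text
time_s: 6.72
tcp_pos: [0.4949, 0.0776, 0.1015]
ee_rot: [[0.315, -0.183, 0.931], [0.057, 0.983, 0.174], [-0.947, -0.002, 0.32]]
wrist_force: [0.4, -0.2, 0.0]
gripper_width: 0.273
```

{"method": "play_rows", "body": {"commands": [{"fingers": 1,"tx": 0,"ty": 0,"tz": 0,"ax": 0,"ay": 0,"az": 0},{"fingers": 1,"tx": 0,"ty": 0,"tz": 0,"ax": 0,"ay": 0,"az": 0},{"fingers": 1,"tx": 0,"ty": 0,"tz": 0,"ax": 0,"ay": 0,"az": 0},{"fingers": 1,"tx": 0,"ty": 0,"tz": 0,"ax": 0,"ay": 0,"az": 0}]}}

```text
time_s: 7.05
tcp_pos: [0.4948, 0.0768, 0.1038]
ee_rot: [[0.318, -0.179, 0.931], [0.057, 0.984, 0.17], [-0.947, -0.001, 0.323]]
wrist_force: [6.6, -4.3, -8.2]
gripper_width: 0.163
```

```bash
python3 path.py .074 19 -38:0 12:0
```

```text
[  27.8   12.   -51.    32.4  -10.6 -138.6] 14.2 [ 6.6 -4.3 -8.2]
-38:0 shift mm [ 0.4 -0.3  1.6] norm t [ 0.0005 -0.0004  0.0021] turn deg [ 0.  -0.2  0.1] norm a [ 0.     -0.001   0.0004]
12:0 shift mm [-9.5 -0.  14. ] norm t [-0.0126 -0.      0.0187] turn deg [0. 0. 0.] norm a [0. 0. 0.]
```

{"method": "play_rows", "body": {"commands": [{"fingers": 1,"tx": -0.0048,"ty": 0,"tz": 0.005,"ax": 0,"ay": 0,"az": 0},{"fingers": 1,"tx": -0.0086,"ty": 0,"tz": 0.01,"ax": 0,"ay": 0,"az": 0},{"fingers": 1,"tx": -0.0112,"ty": 0,"tz": 0.015,"ax": 0,"ay": 0,"az": 0},{"fingers": 1,"tx": -0.0124,"ty": 0,"tz": 0.0205,"ax": 0,"ay": 0,"az": 0},{"fingers": 1,"tx": -0.0124,"ty": 0,"tz": 0.0205,"ax": 0,"ay": 0,"az": 0}]}}

```text
time_s: 7.47
tcp_pos: [0.5003, 0.0774, 0.1135]
ee_rot: [[0.307, -0.179, 0.935], [0.052, 0.984, 0.171], [-0.95, -0.004, 0.311]]
wrist_force: [-11.2, 6.6, -7.6]
gripper_width: 0.161
```

{"method": "play_rows", "body": {"commands": [{"fingers": 1,"tx": 0,"ty": 0,"tz": 0,"ax": 0,"ay": 0,"az": 0},{"fingers": 1,"tx": 0,"ty": 0,"tz": 0,"ax": 0,"ay": 0,"az": 0},{"fingers": 1,"tx": 0,"ty": 0,"tz": 0,"ax": 0,"ay": 0,"az": 0},{"fingers": 0.4,"tx": 0,"ty": 0,"tz": 0,"ax": 0,"ay": 0,"az": 0},{"fingers": 0.4,"tx": 0,"ty": 0,"tz": 0,"ax": 0,"ay": 0,"az": 0}]}}

```text
time_s: 7.88
tcp_pos: [0.5062, 0.0803, 0.1181]
ee_rot: [[0.319, -0.182, 0.93], [0.059, 0.983, 0.172], [-0.946, 0.0, 0.325]]
wrist_force: [0.7, 0.1, 0.4]
gripper_width: 0.242
```

```bash
python3 path.py .074 19 15:0; python3 path.py .03 19 25:.03; python3 - <<'E'
from h import *
P,R=tgt(.03,25,tilt=19)
print("descend",end=" ");plan(dict(tcp_pos=tgt(.03,25,out=.03,tilt=19)[0],ee_rot=R),P,R)
for f in(12,0,-12,-25,-38):print(f,end=" ");plan(dict(tcp_pos=P,ee_rot=R),*tgt(.074-.044,f,tilt=19))
E
```

```text
[  29.2   11.7  -46.1   23.2  -15.3 -130.2] 21.0 [0.7 0.1 0.4]
15:0 shift mm [ 0.5 -1.7  0.7] norm t [ 0.0007 -0.0022  0.001 ] turn deg [ 0.1 -0.1 -0.1] norm a [ 0.0008 -0.0003 -0.0003]
[  29.2   11.7  -46.1   23.2  -15.3 -130.2] 21.0 [0.7 0.1 0.4]
25:.03 shift mm [-27.6 -45.6  -6.7] norm t [-0.0368 -0.0608 -0.0089] turn deg [ 0.1 -0.1 -0.1] norm a [ 0.0008 -0.0003 -0.0003]
descend shift mm [28.  -0.  10.8] norm t [ 0.0373 -0.      0.0143] turn deg [0. 0. 0.] norm a [0. 0. 0.]
12 shift mm [ 0.2  0.  -4.5] norm t [ 0.0003  0.     -0.006 ] turn deg [0. 0. 0.] norm a [0. 0. 0.]
0 shift mm [ 1.3  0.  -8.6] norm t [ 0.0017  0.     -0.0114] turn deg [0. 0. 0.] norm a [0. 0. 0.]
-12 shift mm [  3.2  -0.  -12.3] norm t [ 0.0042 -0.     -0.0164] turn deg [0. 0. 0.] norm a [0. 0. 0.]
-25 shift mm [  6.1   0.  -15.8] norm t [ 0.0081  0.     -0.021 ] turn deg [0. 0. 0.] norm a [0. 0. 0.]
-38 shift mm [  9.7  -0.  -18.5] norm t [ 0.0129 -0.     -0.0247] turn deg [0. 0. 0.] norm a [0. 0. 0.]
```

{"method": "play_rows", "body": {"commands": [{"fingers": 0.4,"tx": -0.0368,"ty": 0,"tz": -0.0089,"ax": 0,"ay": 0,"az": 0},{"fingers": 0.4,"tx": -0.0368,"ty": -0.03,"tz": -0.0089,"ax": 0,"ay": 0,"az": 0},{"fingers": 0.4,"tx": -0.0368,"ty": -0.06,"tz": -0.0089,"ax": 0,"ay": 0,"az": 0},{"fingers": 0.4,"tx": -0.0368,"ty": -0.06,"tz": -0.0089,"ax": 0,"ay": 0,"az": 0}]}}

```text
time_s: 8.22
tcp_pos: [0.5008, 0.0318, 0.1435]
ee_rot: [[0.322, -0.179, 0.93], [0.06, 0.984, 0.168], [-0.945, 0.001, 0.328]]
wrist_force: [-0.6, -0.7, 0.2]
gripper_width: 0.299
```

```bash
python3 path.py .03 19 25:.03 25:0
```

```text
[  24.5    8.5  -42.2   12.6  -21.2 -115.3] 26.0 [-0.6 -0.7  0.2]
25:.03 shift mm [ 1.1  1.1 -1.5] norm t [ 0.0014  0.0014 -0.002 ] turn deg [-0.1  0.1 -0.1] norm a [-0.0005  0.0007 -0.0003]
25:0 shift mm [28.  -0.  10.8] norm t [ 0.0373 -0.      0.0143] turn deg [0. 0. 0.] norm a [0. 0. 0.]
```

{"method": "play_rows", "body": {"commands": [{"fingers": 0.4,"tx": 0.019,"ty": 0.002,"tz": 0.005,"ax": 0,"ay": 0,"az": 0},{"fingers": 0.4,"tx": 0.038,"ty": 0.002,"tz": 0.0125,"ax": 0,"ay": 0,"az": 0},{"fingers": 0.4,"tx": 0.038,"ty": 0.002,"tz": 0.0125,"ax": 0,"ay": 0,"az": 0},{"fingers": 1,"tx": 0.038,"ty": 0.002,"tz": 0.0125,"ax": 0,"ay": 0,"az": 0},{"fingers": 1,"tx": 0.038,"ty": 0.002,"tz": 0.0125,"ax": 0,"ay": 0,"az": 0}]}}

```text
time_s: 8.63
tcp_pos: [0.5173, 0.0377, 0.1184]
ee_rot: [[0.32, -0.181, 0.93], [0.059, 0.983, 0.172], [-0.946, -0.0, 0.325]]
wrist_force: [0.3, 0.3, 0.4]
gripper_width: 0.219
```

{"method": "play_rows", "body": {"commands": [{"fingers": 1,"tx": 0,"ty": 0,"tz": 0,"ax": 0,"ay": 0,"az": 0},{"fingers": 1,"tx": 0,"ty": 0,"tz": 0,"ax": 0,"ay": 0,"az": 0},{"fingers": 1,"tx": 0,"ty": 0,"tz": 0,"ax": 0,"ay": 0,"az": 0}]}}

```text
time_s: 8.88
tcp_pos: [0.5172, 0.0363, 0.1185]
ee_rot: [[0.319, -0.18, 0.931], [0.057, 0.984, 0.17], [-0.946, -0.001, 0.324]]
wrist_force: [5.3, -8.8, -2.7]
gripper_width: 0.16
```

```bash
python3 path.py .03 19 25:0 -38:0
```

```text
[  23.9   12.4  -42.7   15.2  -17.1 -117.4] 13.9 [ 5.3 -8.8 -2.7]
25:0 shift mm [-0.2 -0.4  1.4] norm t [-0.0002 -0.0005  0.0018] turn deg [ 0.  -0.1  0.1] norm a [ 0.0001 -0.0005  0.0004]
-38:0 shift mm [  9.7  -0.  -18.5] norm t [ 0.0129 -0.     -0.0247] turn deg [0. 0. 0.] norm a [0. 0. 0.]
```

{"method": "play_rows", "body": {"commands": [{"fingers": 1,"tx": 0.0003,"ty": 0,"tz": -0.006,"ax": 0,"ay": 0,"az": 0},{"fingers": 1,"tx": 0.0017,"ty": 0,"tz": -0.0114,"ax": 0,"ay": 0,"az": 0},{"fingers": 1,"tx": 0.0042,"ty": 0,"tz": -0.0164,"ax": 0,"ay": 0,"az": 0},{"fingers": 1,"tx": 0.0081,"ty": 0,"tz": -0.021,"ax": 0,"ay": 0,"az": 0},{"fingers": 1,"tx": 0.0124,"ty": 0,"tz": -0.0245,"ax": 0,"ay": 0,"az": 0}]}}

```text
time_s: 9.3
tcp_pos: [0.5079, 0.0346, 0.109]
ee_rot: [[0.331, -0.179, 0.927], [0.061, 0.984, 0.169], [-0.942, 0.0, 0.336]]
wrist_force: [2.4, -15.7, 19.7]
gripper_width: 0.16
```

{"method": "play_rows", "body": {"commands": [{"fingers": 1,"tx": 0,"ty": 0,"tz": 0,"ax": 0,"ay": 0,"az": 0},{"fingers": 1,"tx": 0,"ty": 0,"tz": 0,"ax": 0,"ay": 0,"az": 0},{"fingers": 1,"tx": 0,"ty": 0,"tz": 0,"ax": 0,"ay": 0,"az": 0},{"fingers": 0.4,"tx": 0,"ty": 0,"tz": 0,"ax": 0,"ay": 0,"az": 0},{"fingers": 0.4,"tx": 0,"ty": 0,"tz": 0,"ax": 0,"ay": 0,"az": 0}]}}

```text
time_s: 9.72
tcp_pos: [0.5038, 0.0347, 0.1047]
ee_rot: [[0.322, -0.18, 0.929], [0.059, 0.984, 0.17], [-0.945, 0.0, 0.327]]
wrist_force: [-0.3, -0.9, -0.4]
gripper_width: 0.237
```

```bash
python3 path.py .03 19 -38:0 ; python3 path.py .03 19 10:.045
```

```text
[  23.8   12.5  -47.2   20.5  -12.5 -122.7] 20.6 [-0.3 -0.9 -0.4]
-38:0 shift mm [ 0.8 -1.3  0.1] norm t [ 0.0011 -0.0018  0.0001] turn deg [ 0.   0.1 -0. ] norm a [ 0.0002  0.0006 -0.0002]
[  23.8   12.5  -47.2   20.5  -12.5 -122.7] 20.6 [-0.3 -0.9 -0.4]
10:.045 shift mm [-50.5  -1.3  -2.6] norm t [-0.0673 -0.0017 -0.0035] turn deg [ 0.   0.1 -0. ] norm a [ 0.0002  0.0006 -0.0002]
```

{"method": "play_rows", "body": {"commands": [{"fingers": 0.4,"tx": -0.035,"ty": 0,"tz": 0,"ax": 0,"ay": 0,"az": 0},{"fingers": 0.4,"tx": -0.0673,"ty": 0,"tz": 0.008,"ax": 0,"ay": 0,"az": 0},{"fingers": 0.4,"tx": -0.0673,"ty": 0,"tz": 0.008,"ax": 0,"ay": 0,"az": 0},{"fingers": 0.4,"tx": -0.0673,"ty": 0,"tz": 0.008,"ax": 0,"ay": 0,"az": 0}]}}

```text
time_s: 10.05
tcp_pos: [0.4932, 0.0338, 0.1545]
ee_rot: [[0.322, -0.182, 0.929], [0.061, 0.983, 0.172], [-0.945, 0.001, 0.328]]
wrist_force: [-0.0, -0.1, 0.1]
gripper_width: 0.299
```

```bash
sed -i 's/x0,y0=220,120/x0,y0=225,120/' look.py; python3 look.py w6
```

```text
[  25.3    6.7  -42.2   12.3  -23.  -115.3] [0.4932 0.0338 0.1545] 26.00509252756342
0.074 crest, -18, +18 deg rows (crop) [[636.0, 444.0], [634.0, 393.0], [636.0, 496.0]]
0.03 crest, -18, +18 deg rows (crop) [[374.0, 444.0], [374.0, 393.0], [374.0, 496.0]]
-0.014 crest, -18, +18 deg rows (crop) [[112.0, 444.0], [115.0, 393.0], [112.0, 496.0]]
tick [491. 445.]
```

View pics/w6.png

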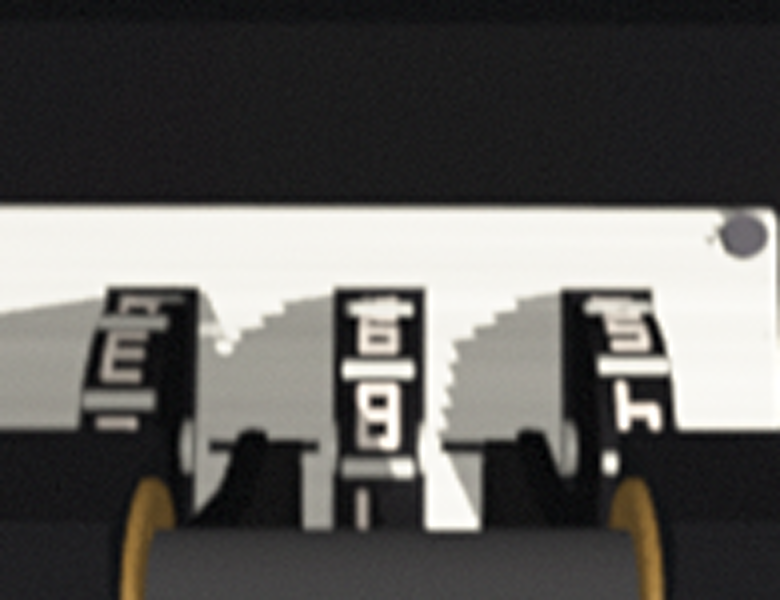

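Mid reads about 7.73, left about 3.72 and right about 2.06. A 63° stroke turned the wheel about 24°. Mid gets one more full negative stroke, then the left a short positive one.

```bash
python3 path.py .03 19 27:.03 27:0;python3 path.py .03 19 27:0; python3 - <<'E'
from h import *
P,R=tgt(.03,27,tilt=19)
for f in(12,0,-12,-26,-42):print(f,end=" ");plan(dict(tcp_pos=P,ee_rot=R),*tgt(.074-.044,f,tilt=19))
E
```

```text
[  25.3    6.8  -42.3   12.3  -23.  -115.3] 26.0 [-0.4 -0.3  0.5]
27:.03 shift mm [12.8 -2.   3.7] norm t [ 0.017  -0.0027  0.005 ] turn deg [ 0.1 -0.  -0. ] norm a [ 0.0007 -0.0002 -0.0003]
27:0 shift mm [28.  -0.  10.8] norm t [ 0.0373 -0.      0.0143] turn deg [0. 0. 0.] norm a [0. 0. 0.]
[  25.3    6.8  -42.3   12.3  -23.  -115.3] 26.0 [-0.4 -0.3  0.5]
27:0 shift mm [40.8 -2.1 14.5] norm t [ 0.0544 -0.0027  0.0193] turn deg [ 0.1 -0.  -0. ] norm a [ 0.0007 -0.0002 -0.0003]
12 shift mm [ 0.1  0.  -5.2] norm t [ 0.0002  0.     -0.007 ] turn deg [0. 0. 0.] norm a [0. 0. 0.]
0 shift mm [ 1.2  0.  -9.3] norm t [ 0.0016  0.     -0.0123] turn deg [0. 0. 0.] norm a [0. 0. 0.]
-12 shift mm [  3.1   0.  -13. ] norm t [ 0.0042  0.     -0.0173] turn deg [0. 0. 0.] norm a [0. 0. 0.]
-26 shift mm [  6.3   0.  -16.7] norm t [ 0.0083  0.     -0.0223] turn deg [0. 0. 0.] norm a [0. 0. 0.]
-42 shift mm [ 10.8   0.  -19.9] norm t [ 0.0144  0.     -0.0265] turn deg [0. 0. 0.] norm a [0. 0. 0.]
```

{"method": "play_rows", "body": {"commands": [{"fingers": 0.4,"tx": 0.017,"ty": -0.0022,"tz": 0.005,"ax": 0,"ay": 0,"az": 0},{"fingers": 0.4,"tx": 0.036,"ty": -0.0022,"tz": 0.0125,"ax": 0,"ay": 0,"az": 0},{"fingers": 0.4,"tx": 0.0544,"ty": -0.0022,"tz": 0.0193,"ax": 0,"ay": 0,"az": 0},{"fingers": 0.5,"tx": 0.0544,"ty": -0.0022,"tz": 0.0193,"ax": 0,"ay": 0,"az": 0},{"fingers": 1,"tx": 0.0544,"ty": -0.0022,"tz": 0.0193,"ax": 0,"ay": 0,"az": 0}]}}

```text
time_s: 10.52
tcp_pos: [0.5182, 0.0357, 0.117]
ee_rot: [[0.315, -0.181, 0.932], [0.057, 0.983, 0.172], [-0.947, -0.001, 0.32]]
wrist_force: [-0.8, -0.5, 0.7]
gripper_width: 0.236
```

{"method": "play_rows", "body": {"commands": [{"fingers": 1,"tx": 0,"ty": 0,"tz": 0,"ax": 0,"ay": 0,"az": 0},{"fingers": 1,"tx": 0,"ty": 0,"tz": 0,"ax": 0,"ay": 0,"az": 0},{"fingers": 1,"tx": 0,"ty": 0,"tz": 0,"ax": 0,"ay": 0,"az": 0},{"fingers": 1,"tx": 0,"ty": 0,"tz": 0,"ax": 0,"ay": 0,"az": 0}]}}

```text
time_s: 10.85
tcp_pos: [0.5186, 0.0361, 0.1185]
ee_rot: [[0.318, -0.181, 0.931], [0.058, 0.983, 0.172], [-0.946, -0.0, 0.323]]
wrist_force: [0.3, 1.6, -5.5]
gripper_width: 0.16
```

{"method": "play_rows", "body": {"commands": [{"fingers": 1,"tx": 0.0002,"ty": 0,"tz": -0.007,"ax": 0,"ay": 0,"az": 0},{"fingers": 1,"tx": 0.0016,"ty": 0,"tz": -0.0123,"ax": 0,"ay": 0,"az": 0},{"fingers": 1,"tx": 0.0042,"ty": 0,"tz": -0.0173,"ax": 0,"ay": 0,"az": 0},{"fingers": 1,"tx": 0.0083,"ty": 0,"tz": -0.0223,"ax": 0,"ay": 0,"az": 0},{"fingers": 1,"tx": 0.014,"ty": 0,"tz": -0.0265,"ax": 0,"ay": 0,"az": 0}]}}

```text
time_s: 11.27
tcp_pos: [0.5117, 0.0352, 0.1105]
ee_rot: [[0.337, -0.182, 0.924], [0.065, 0.983, 0.17], [-0.939, 0.002, 0.343]]
wrist_force: [-1.4, -11.4, 27.0]
gripper_width: 0.154
```

{"method": "play_rows", "body": {"commands": [{"fingers": 1,"tx": 0,"ty": 0,"tz": 0,"ax": 0,"ay": 0,"az": 0},{"fingers": 1,"tx": 0,"ty": 0,"tz": 0,"ax": 0,"ay": 0,"az": 0},{"fingers": 1,"tx": 0,"ty": 0,"tz": 0,"ax": 0,"ay": 0,"az": 0},{"fingers": 0.4,"tx": 0,"ty": 0,"tz": 0,"ax": 0,"ay": 0,"az": 0},{"fingers": 0.4,"tx": 0,"ty": 0,"tz": 0,"ax": 0,"ay": 0,"az": 0}]}}

```text
time_s: 11.68
tcp_pos: [0.505, 0.0334, 0.1041]
ee_rot: [[0.322, -0.181, 0.929], [0.059, 0.984, 0.171], [-0.945, 0.0, 0.327]]
wrist_force: [0.1, -0.1, -0.3]
gripper_width: 0.238
```

```bash
python3 path.py .03 19 -42:0 -42:.035; python3 path.py .074 19 -15:.03 -15:0;  python3 path.py .074 19 -15:0; python3 - <<'E'
from h import *
P,R=tgt(.074,-15,tilt=19)
for f in(-5,5,13):print(f,end=" ");plan(dict(tcp_pos=P,ee_rot=R),*tgt(.074,f,tilt=19))
E
```

```text
[  23.6   12.7  -47.    20.2  -12.5 -122.2] 20.7 [ 0.1 -0.1 -0.3]
-42:0 shift mm [ 1.2  0.2 -1.3] norm t [ 0.0015  0.0003 -0.0017] turn deg [ 0.1  0.1 -0. ] norm a [ 0.0003  0.0006 -0.0002]
-42:.035 shift mm [-32.7   0.  -12.6] norm t [-0.0436  0.     -0.0167] turn deg [0. 0. 0.] norm a [0. 0. 0.]
[  23.6   12.7  -47.    20.2  -12.5 -122.2] 20.7 [ 0.1 -0.1 -0.3]
-15:.03 shift mm [-33.9  44.3  -5.9] norm t [-0.0453  0.059  -0.0078] turn deg [ 0.1  0.1 -0. ] norm a [ 0.0003  0.0006 -0.0002]
-15:0 shift mm [28.   0.  10.8] norm t [0.0373 0.     0.0143] turn deg [0. 0. 0.] norm a [0. 0. 0.]
[  23.6   12.7  -47.    20.2  -12.5 -122.2] 20.7 [ 0.1 -0.1 -0.3]
-15:0 shift mm [-5.9 44.2  4.8] norm t [-0.0079  0.059   0.0064] turn deg [ 0.1  0.1 -0. ] norm a [ 0.0003  0.0006 -0.0002]
-5 shift mm [-1.8 -0.   3. ] norm t [-0.0024 -0.      0.004 ] turn deg [0. 0. 0.] norm a [0. 0. 0.]
5 shift mm [-3.  -0.   6.2] norm t [-0.0041 -0.      0.0083] turn deg [0. 0. 0.] norm a [0. 0. 0.]
13 shift mm [-3.6 -0.   9. ] norm t [-0.0048 -0.      0.012 ] turn deg [0. 0. 0.] norm a [0. 0. 0.]
```

{"method": "play_rows", "body": {"commands": [{"fingers": 0.4,"tx": -0.048,"ty": 0,"tz": -0.0078,"ax": 0,"ay": 0,"az": 0},{"fingers": 0.4,"tx": -0.048,"ty": 0.02,"tz": -0.0078,"ax": 0,"ay": 0,"az": 0},{"fingers": 0.4,"tx": -0.048,"ty": 0.0595,"tz": -0.0078,"ax": 0,"ay": 0,"az": 0},{"fingers": 0.4,"tx": -0.048,"ty": 0.0595,"tz": -0.0078,"ax": 0,"ay": 0,"az": 0},{"fingers": 0.4,"tx": -0.048,"ty": 0.0595,"tz": -0.0078,"ax": 0,"ay": 0,"az": 0}]}}

```text
time_s: 12.1
tcp_pos: [0.4783, 0.0748, 0.1343]
ee_rot: [[0.318, -0.184, 0.93], [0.059, 0.983, 0.174], [-0.946, -0.001, 0.323]]
wrist_force: [0.4, -0.5, -0.3]
gripper_width: 0.3
```

{"method": "play_rows", "body": {"commands": [{"fingers": 0.4,"tx": 0.02,"ty": 0,"tz": 0.007,"ax": 0,"ay": 0,"az": 0},{"fingers": 0.4,"tx": 0.04,"ty": 0,"tz": 0.0143,"ax": 0,"ay": 0,"az": 0},{"fingers": 0.4,"tx": 0.04,"ty": 0,"tz": 0.0143,"ax": 0,"ay": 0,"az": 0},{"fingers": 0.6,"tx": 0.04,"ty": 0,"tz": 0.0143,"ax": 0,"ay": 0,"az": 0},{"fingers": 1,"tx": 0.04,"ty": 0,"tz": 0.0143,"ax": 0,"ay": 0,"az": 0}]}}

```text
time_s: 12.52
tcp_pos: [0.4983, 0.0771, 0.1096]
ee_rot: [[0.318, -0.18, 0.931], [0.058, 0.984, 0.171], [-0.946, -0.001, 0.323]]
wrist_force: [-0.8, -0.2, -0.2]
gripper_width: 0.222
```

{"method": "play_rows", "body": {"commands": [{"fingers": 1,"tx": 0,"ty": 0,"tz": 0,"ax": 0,"ay": 0,"az": 0},{"fingers": 1,"tx": 0,"ty": 0,"tz": 0,"ax": 0,"ay": 0,"az": 0},{"fingers": 1,"tx": 0,"ty": 0,"tz": 0,"ax": 0,"ay": 0,"az": 0},{"fingers": 1,"tx": 0,"ty": 0,"tz": 0,"ax": 0,"ay": 0,"az": 0}]}}

```text
time_s: 12.85
tcp_pos: [0.4986, 0.0774, 0.1101]
ee_rot: [[0.319, -0.181, 0.93], [0.058, 0.984, 0.171], [-0.946, -0.001, 0.324]]
wrist_force: [0.0, -2.9, 1.9]
gripper_width: 0.158
```

```bash
python3 path.py .074 19 -15:0
```

```text
[  28.6   11.8  -49.    27.7  -12.7 -134.4] 13.8 [ 0.  -2.9  1.9]
-15:0 shift mm [-0.8 -0.2  1.3] norm t [-0.001  -0.0003  0.0017] turn deg [ 0.1 -0.1  0. ] norm a [ 0.0004 -0.0005  0.0001]
```

{"method": "play_rows", "body": {"commands": [{"fingers": 1,"tx": -0.0028,"ty": 0,"tz": 0.0045,"ax": 0,"ay": 0,"az": 0},{"fingers": 1,"tx": -0.0048,"ty": 0,"tz": 0.009,"ax": 0,"ay": 0,"az": 0},{"fingers": 1,"tx": -0.0056,"ty": 0,"tz": 0.013,"ax": 0,"ay": 0,"az": 0},{"fingers": 1,"tx": -0.0056,"ty": 0,"tz": 0.013,"ax": 0,"ay": 0,"az": 0},{"fingers": 1,"tx": -0.0056,"ty": 0,"tz": 0.013,"ax": 0,"ay": 0,"az": 0}]}}

```text
time_s: 13.27
tcp_pos: [0.5004, 0.0774, 0.1121]
ee_rot: [[0.307, -0.181, 0.934], [0.053, 0.984, 0.173], [-0.95, -0.004, 0.312]]
wrist_force: [-11.9, 7.9, -8.3]
gripper_width: 0.157
```

{"method": "play_rows", "body": {"commands": [{"fingers": 1,"tx": 0,"ty": 0,"tz": 0,"ax": 0,"ay": 0,"az": 0},{"fingers": 1,"tx": 0,"ty": 0,"tz": 0,"ax": 0,"ay": 0,"az": 0},{"fingers": 0.4,"tx": 0,"ty": 0,"tz": 0,"ax": 0,"ay": 0,"az": 0},{"fingers": 0.4,"tx": 0,"ty": 0,"tz": 0,"ax": 0,"ay": 0,"az": 0}]}}

```text
time_s: 13.6
tcp_pos: [0.5063, 0.0799, 0.1167]
ee_rot: [[0.319, -0.183, 0.93], [0.059, 0.983, 0.173], [-0.946, -0.0, 0.324]]
wrist_force: [-0.6, -0.6, 0.0]
gripper_width: 0.236
```

{"method": "play_rows", "body": {"commands": [{"fingers": 0.4,"tx": -0.035,"ty": 0,"tz": -0.008,"ax": 0,"ay": 0,"az": 0},{"fingers": 0,"tx": -0.065,"ty": -0.02,"tz": -0.008,"ax": 0,"ay": 0,"az": 0},{"fingers": -1,"tx": -0.065,"ty": -0.058,"tz": 0.008,"ax": 0,"ay": 0,"az": 0},{"fingers": -1,"tx": -0.065,"ty": -0.058,"tz": 0.008,"ax": 0,"ay": 0,"az": 0},{"fingers": -1,"tx": -0.065,"ty": -0.058,"tz": 0.008,"ax": 0,"ay": 0,"az": 0}]}}

```text
time_s: 14.02
tcp_pos: [0.506, 0.0343, 0.1666]
ee_rot: [[0.323, -0.179, 0.929], [0.059, 0.984, 0.169], [-0.945, 0.001, 0.328]]
wrist_force: [-0.0, -0.8, 0.4]
gripper_width: 0.514
```

{"method": "play_rows", "body": {"commands": [{"fingers": -1,"tx": 0,"ty": 0,"tz": 0,"ax": 0,"ay": 0,"az": 0},{"fingers": -1,"tx": 0,"ty": 0,"tz": 0,"ax": 0,"ay": 0,"az": 0},{"fingers": -1,"tx": 0,"ty": 0,"tz": 0,"ax": 0,"ay": 0,"az": 0},{"fingers": -1,"tx": 0,"ty": 0,"tz": 0,"ax": 0,"ay": 0,"az": 0},{"fingers": -1,"tx": 0,"ty": 0,"tz": 0,"ax": 0,"ay": 0,"az": 0}]}}

```text
time_s: 14.43
tcp_pos: [0.5041, 0.035, 0.1645]
ee_rot: [[0.318, -0.182, 0.93], [0.058, 0.983, 0.173], [-0.946, -0.001, 0.323]]
wrist_force: [0.4, -1.4, -0.5]
gripper_width: 0.899
```

```bash
python3 look.py w7
```

```text
[  24.9    7.1  -39.3   10.7  -25.7 -113.3] [0.5041 0.035  0.1645] 78.25631355372303
0.074 crest, -18, +18 deg rows (crop) [[639.0, 358.0], [636.0, 308.0], [639.0, 409.0]]
0.03 crest, -18, +18 deg rows (crop) [[380.0, 357.0], [380.0, 308.0], [380.0, 409.0]]
-0.014 crest, -18, +18 deg rows (crop) [[121.0, 357.0], [124.0, 307.0], [121.0, 408.0]]
tick [495. 370.]
```

View pics/w7.png

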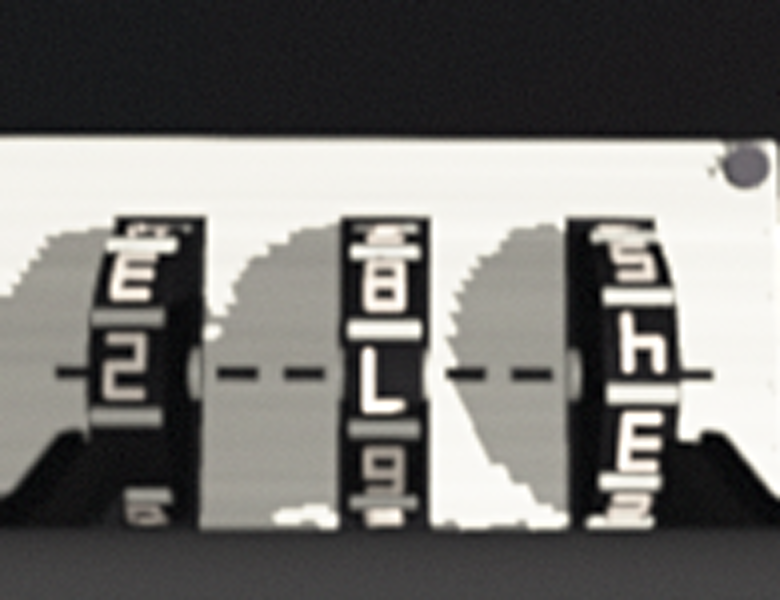

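Right reads 2.05, mid 7.17 and left 3.84. All are within tolerance, but mid and left are each off by about 0.1 rad. I'll do one trim stroke on each.

```bash
python3 path.py .03 19 12:.033 12:0 ; python3 - <<'E'
from h import *
P,R=tgt(.03,12,tilt=19)
for f in(2,-8,-18,-20):print(f,end=" ");plan(dict(tcp_pos=P,ee_rot=R),*tgt(.03,f,tilt=19))
E
```

```text
[  24.9    7.1  -39.3   10.7  -25.7 -113.3] 81.7 [-0.3  0.9  0. ]
12:.033 shift mm [ 17.1  -1.4 -17.7] norm t [ 0.0228 -0.0019 -0.0236] turn deg [ 0.1 -0.1 -0. ] norm a [ 0.0008 -0.0007 -0.0001]
12:0 shift mm [30.8 -0.  11.8] norm t [ 0.0411 -0.      0.0158] turn deg [0. 0. 0.] norm a [0. 0. 0.]
2 shift mm [ 0.8 -0.  -3.4] norm t [ 0.0011 -0.     -0.0045] turn deg [0. 0. 0.] norm a [0. 0. 0.]
-8 shift mm [ 2.3 -0.  -6.6] norm t [ 0.003  -0.     -0.0088] turn deg [0. 0. 0.] norm a [0. 0. 0.]
-18 shift mm [ 4.2  0.  -9.5] norm t [ 0.0056  0.     -0.0126] turn deg [0. 0. 0.] norm a [0. 0. 0.]
-20 shift mm [  4.7   0.  -10. ] norm t [ 0.0062  0.     -0.0133] turn deg [0. 0. 0.] norm a [0. 0. 0.]
```

{"method": "play_rows", "body": {"commands": [{"fingers": 0.4,"tx": 0.0228,"ty": -0.0014,"tz": -0.0236,"ax": 0,"ay": 0,"az": 0},{"fingers": 0.4,"tx": 0.0228,"ty": -0.0014,"tz": -0.0236,"ax": 0,"ay": 0,"az": 0},{"fingers": 0.4,"tx": 0.0228,"ty": -0.0014,"tz": -0.0236,"ax": 0,"ay": 0,"az": 0},{"fingers": 0.4,"tx": 0.0228,"ty": -0.0014,"tz": -0.0236,"ax": 0,"ay": 0,"az": 0},{"fingers": 0.4,"tx": 0.0228,"ty": -0.0014,"tz": -0.0236,"ax": 0,"ay": 0,"az": 0}]}}

```text
time_s: 14.9
tcp_pos: [0.4948, 0.0321, 0.1441]
ee_rot: [[0.321, -0.182, 0.93], [0.059, 0.983, 0.172], [-0.945, -0.0, 0.326]]
wrist_force: [0.2, 1.3, 0.2]
gripper_width: 0.704
```

{"method": "play_rows", "body": {"commands": [{"fingers": 0.4,"tx": 0,"ty": 0,"tz": 0,"ax": 0,"ay": 0,"az": 0},{"fingers": 0.4,"tx": 0,"ty": 0,"tz": 0,"ax": 0,"ay": 0,"az": 0},{"fingers": 0.4,"tx": 0,"ty": 0,"tz": 0,"ax": 0,"ay": 0,"az": 0},{"fingers": 0.4,"tx": 0,"ty": 0,"tz": 0,"ax": 0,"ay": 0,"az": 0},{"fingers": 0.4,"tx": 0,"ty": 0,"tz": 0,"ax": 0,"ay": 0,"az": 0}]}}

```text
time_s: 15.32
tcp_pos: [0.4937, 0.0316, 0.1431]
ee_rot: [[0.319, -0.181, 0.93], [0.058, 0.983, 0.172], [-0.946, -0.0, 0.324]]
wrist_force: [-0.3, 0.2, 0.9]
gripper_width: 0.345
```

```bash
python3 path.py .03 19 12:.033 12:0
```

```text
[  24.9    7.9  -43.1   13.   -21.1 -115.8] 30.0 [-0.3  0.2  0.9]
12:.033 shift mm [ 0.3 -0.  -0.3] norm t [ 0.0004 -0.0001 -0.0004] turn deg [ 0.1 -0.1 -0. ] norm a [ 0.0006 -0.0004 -0.0001]
12:0 shift mm [30.8 -0.  11.8] norm t [ 0.0411 -0.      0.0158] turn deg [0. 0. 0.] norm a [0. 0. 0.]
```

{"method": "play_rows", "body": {"commands": [{"fingers": 0.4,"tx": 0.02,"ty": 0.0004,"tz": 0.008,"ax": 0,"ay": 0,"az": 0},{"fingers": 0.4,"tx": 0.0413,"ty": 0.0004,"tz": 0.0155,"ax": 0,"ay": 0,"az": 0},{"fingers": 0.4,"tx": 0.0413,"ty": 0.0004,"tz": 0.0155,"ax": 0,"ay": 0,"az": 0},{"fingers": 0.6,"tx": 0.0413,"ty": 0.0004,"tz": 0.0155,"ax": 0,"ay": 0,"az": 0},{"fingers": 1,"tx": 0.0413,"ty": 0.0004,"tz": 0.0155,"ax": 0,"ay": 0,"az": 0}]}}

```text
time_s: 15.73
tcp_pos: [0.5139, 0.0355, 0.1176]
ee_rot: [[0.318, -0.181, 0.93], [0.058, 0.983, 0.172], [-0.946, -0.001, 0.324]]
wrist_force: [-0.2, -0.2, 0.1]
gripper_width: 0.216
```

{"method": "play_rows", "body": {"commands": [{"fingers": 1,"tx": 0,"ty": 0,"tz": 0,"ax": 0,"ay": 0,"az": 0},{"fingers": 1,"tx": 0,"ty": 0,"tz": 0,"ax": 0,"ay": 0,"az": 0},{"fingers": 1,"tx": 0,"ty": 0,"tz": 0,"ax": 0,"ay": 0,"az": 0},{"fingers": 1,"tx": 0,"ty": 0,"tz": 0,"ax": 0,"ay": 0,"az": 0}]}}

```text
time_s: 16.07
tcp_pos: [0.514, 0.0354, 0.118]
ee_rot: [[0.319, -0.181, 0.93], [0.058, 0.983, 0.171], [-0.946, -0.0, 0.325]]
wrist_force: [-0.8, -2.9, 2.5]
gripper_width: 0.157
```

{"method": "play_rows", "body": {"commands": [{"fingers": 1,"tx": 0.0011,"ty": 0,"tz": -0.0045,"ax": 0,"ay": 0,"az": 0},{"fingers": 1,"tx": 0.003,"ty": 0,"tz": -0.0088,"ax": 0,"ay": 0,"az": 0},{"fingers": 1,"tx": 0.0058,"ty": 0,"tz": -0.0128,"ax": 0,"ay": 0,"az": 0},{"fingers": 1,"tx": 0.0058,"ty": 0,"tz": -0.0128,"ax": 0,"ay": 0,"az": 0},{"fingers": 1,"tx": 0.0058,"ty": 0,"tz": -0.0128,"ax": 0,"ay": 0,"az": 0}]}}

```text
time_s: 16.48
tcp_pos: [0.5121, 0.0353, 0.1159]
ee_rot: [[0.332, -0.182, 0.926], [0.063, 0.983, 0.171], [-0.941, 0.001, 0.338]]
wrist_force: [3.3, -12.4, 17.8]
gripper_width: 0.155
```

{"method": "play_rows", "body": {"commands": [{"fingers": 1,"tx": 0,"ty": 0,"tz": 0,"ax": 0,"ay": 0,"az": 0},{"fingers": 1,"tx": 0,"ty": 0,"tz": 0,"ax": 0,"ay": 0,"az": 0},{"fingers": 0.4,"tx": 0,"ty": 0,"tz": 0,"ax": 0,"ay": 0,"az": 0},{"fingers": 0.4,"tx": 0,"ty": 0,"tz": 0,"ax": 0,"ay": 0,"az": 0}]}}

```text
time_s: 16.82
tcp_pos: [0.5071, 0.0343, 0.1111]
ee_rot: [[0.321, -0.181, 0.93], [0.059, 0.984, 0.171], [-0.945, 0.0, 0.326]]
wrist_force: [-0.9, -0.5, 0.2]
gripper_width: 0.234
```

```bash
python3 path.py .03 19 -18:0; python3 path.py .074 19 -15:.035 -15:0
```

```text
[  23.9   12.2  -45.3   17.5  -14.6 -119.8] 20.3 [-0.9 -0.5  0.2]
-18:0 shift mm [ 0.7 -0.3 -0.5] norm t [ 0.0009 -0.0004 -0.0007] turn deg [ 0.1  0.  -0. ] norm a [ 0.0003  0.0003 -0.0002]
[  23.9   12.2  -45.3   17.5  -14.6 -119.8] 20.3 [-0.9 -0.5  0.2]
-15:.035 shift mm [-32.6  43.8 -12.2] norm t [-0.0435  0.0584 -0.0162] turn deg [ 0.1  0.  -0. ] norm a [ 0.0003  0.0003 -0.0002]
-15:0 shift mm [32.7 -0.  12.6] norm t [ 0.0436 -0.      0.0167] turn deg [0. 0. 0.] norm a [0. 0. 0.]
```

{"method": "play_rows", "body": {"commands": [{"fingers": 0.4,"tx": -0.0435,"ty": 0,"tz": -0.0162,"ax": 0,"ay": 0,"az": 0},{"fingers": 0.4,"tx": -0.0435,"ty": 0.02,"tz": -0.0162,"ax": 0,"ay": 0,"az": 0},{"fingers": 0.4,"tx": -0.0435,"ty": 0.0588,"tz": -0.0162,"ax": 0,"ay": 0,"az": 0},{"fingers": 0.4,"tx": -0.0435,"ty": 0.0588,"tz": -0.0162,"ax": 0,"ay": 0,"az": 0},{"fingers": 0.4,"tx": -0.0435,"ty": 0.0588,"tz": -0.0162,"ax": 0,"ay": 0,"az": 0}]}}

```text
time_s: 17.23
tcp_pos: [0.476, 0.0744, 0.1365]
ee_rot: [[0.317, -0.184, 0.93], [0.059, 0.983, 0.174], [-0.946, -0.001, 0.323]]
wrist_force: [0.1, -0.7, 0.4]
gripper_width: 0.301
```

{"method": "play_rows", "body": {"commands": [{"fingers": 0.4,"tx": 0.022,"ty": 0,"tz": 0.008,"ax": 0,"ay": 0,"az": 0},{"fingers": 0.4,"tx": 0.0436,"ty": 0,"tz": 0.016,"ax": 0,"ay": 0,"az": 0},{"fingers": 0.4,"tx": 0.0436,"ty": 0,"tz": 0.016,"ax": 0,"ay": 0,"az": 0},{"fingers": 0.6,"tx": 0.0436,"ty": 0,"tz": 0.016,"ax": 0,"ay": 0,"az": 0},{"fingers": 1,"tx": 0.0436,"ty": 0,"tz": 0.016,"ax": 0,"ay": 0,"az": 0}]}}

```text
time_s: 17.65
tcp_pos: [0.4981, 0.077, 0.1099]
ee_rot: [[0.318, -0.18, 0.931], [0.058, 0.984, 0.171], [-0.946, -0.001, 0.323]]
wrist_force: [0.1, 0.2, 0.7]
gripper_width: 0.222
```

{"method": "play_rows", "body": {"commands": [{"fingers": 1,"tx": 0,"ty": 0,"tz": 0,"ax": 0,"ay": 0,"az": 0},{"fingers": 1,"tx": 0,"ty": 0,"tz": 0,"ax": 0,"ay": 0,"az": 0},{"fingers": 1,"tx": 0,"ty": 0,"tz": 0,"ax": 0,"ay": 0,"az": 0},{"fingers": 1,"tx": 0,"ty": 0,"tz": 0,"ax": 0,"ay": 0,"az": 0}]}}

```text
time_s: 17.98
tcp_pos: [0.4984, 0.0773, 0.1104]
ee_rot: [[0.319, -0.181, 0.93], [0.058, 0.984, 0.171], [-0.946, -0.001, 0.324]]
wrist_force: [0.6, -2.7, 0.8]
gripper_width: 0.157
```

{"method": "play_rows", "body": {"commands": [{"fingers": 1,"tx": -0.0028,"ty": 0,"tz": 0.0045,"ax": 0,"ay": 0,"az": 0},{"fingers": 1,"tx": -0.0048,"ty": 0,"tz": 0.009,"ax": 0,"ay": 0,"az": 0},{"fingers": 1,"tx": -0.0056,"ty": 0,"tz": 0.0135,"ax": 0,"ay": 0,"az": 0},{"fingers": 1,"tx": -0.0056,"ty": 0,"tz": 0.0135,"ax": 0,"ay": 0,"az": 0},{"fingers": 1,"tx": -0.0056,"ty": 0,"tz": 0.0135,"ax": 0,"ay": 0,"az": 0}]}}

```text
time_s: 18.4
tcp_pos: [0.5006, 0.0774, 0.1128]
ee_rot: [[0.307, -0.181, 0.934], [0.053, 0.984, 0.173], [-0.95, -0.003, 0.312]]
wrist_force: [-11.8, 9.7, -7.8]
gripper_width: 0.155
```

{"method": "play_rows", "body": {"commands": [{"fingers": 1,"tx": 0,"ty": 0,"tz": 0,"ax": 0,"ay": 0,"az": 0},{"fingers": 1,"tx": 0,"ty": 0,"tz": 0,"ax": 0,"ay": 0,"az": 0},{"fingers": 0.4,"tx": 0,"ty": 0,"tz": 0,"ax": 0,"ay": 0,"az": 0},{"fingers": 0.4,"tx": 0,"ty": 0,"tz": 0,"ax": 0,"ay": 0,"az": 0}]}}

```text
time_s: 18.73
tcp_pos: [0.5064, 0.0797, 0.1172]
ee_rot: [[0.319, -0.183, 0.93], [0.059, 0.983, 0.173], [-0.946, -0.0, 0.324]]
wrist_force: [0.1, 0.9, 0.9]
gripper_width: 0.237
```

{"method": "play_rows", "body": {"commands": [{"fingers": 0.4,"tx": -0.035,"ty": 0,"tz": -0.008,"ax": 0,"ay": 0,"az": 0},{"fingers": 0,"tx": -0.065,"ty": -0.02,"tz": -0.008,"ax": 0,"ay": 0,"az": 0},{"fingers": 0,"tx": -0.065,"ty": -0.058,"tz": 0.008,"ax": 0,"ay": 0,"az": 0},{"fingers": 0,"tx": -0.065,"ty": -0.058,"tz": 0.008,"ax": 0,"ay": 0,"az": 0},{"fingers": 0,"tx": -0.065,"ty": -0.058,"tz": 0.008,"ax": 0,"ay": 0,"az": 0}]}}

```text
time_s: 19.15
tcp_pos: [0.5061, 0.0342, 0.1671]
ee_rot: [[0.323, -0.179, 0.929], [0.059, 0.984, 0.169], [-0.945, 0.001, 0.328]]
wrist_force: [-0.7, 0.0, -0.6]
gripper_width: 0.474
```

```bash
python3 look.py w8
```

```text
[  24.7    6.9  -39.    10.7  -25.8 -113.2] [0.5061 0.0342 0.1671] 41.20955954214762
0.074 crest, -18, +18 deg rows (crop) [[644.0, 338.0], [641.0, 289.0], [644.0, 389.0]]
0.03 crest, -18, +18 deg rows (crop) [[386.0, 339.0], [386.0, 290.0], [387.0, 390.0]]
-0.014 crest, -18, +18 deg rows (crop) [[129.0, 339.0], [131.0, 290.0], [129.0, 390.0]]
tick [500. 353.]
```

View pics/w8.png

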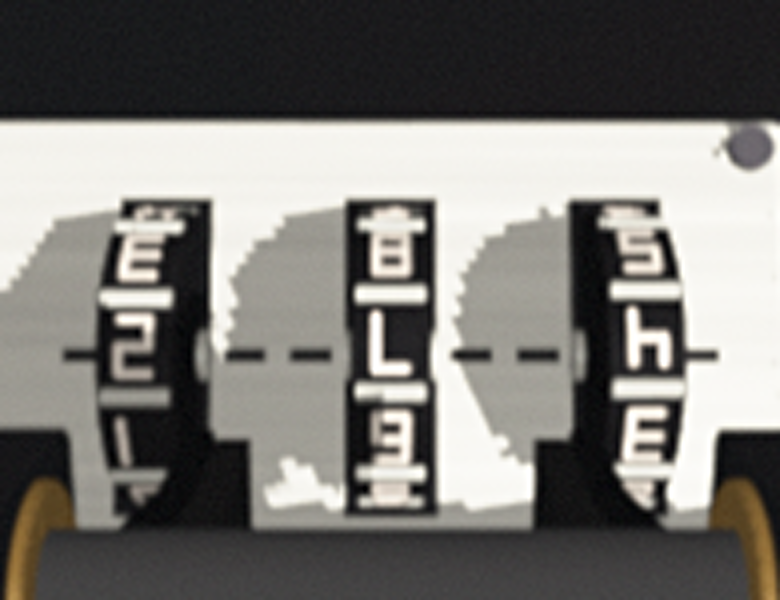

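The code now reads 4.00, 7.02 and 2.07 against the ticks. Next is the knob.

```bash
python3 - <<'E'
from h import *
from station import r
s=r.sense()
K=dict(c=(.0525,.1015),tilt=19,lead=.019,rad=0)
for o in(.035,-.005): P,R=tgt(-.066,0,out=o,**K);print(o,end=" ");plan(s,P,R);s=dict(tcp_pos=P,ee_rot=R)
P,R=tgt(-.066-.024,0,out=-.005,**K);plan(s,P,R)
E
```

```text
0.035 shift mm [ 14.2 -96.6 -21.7] norm t [ 0.0189 -0.1288 -0.029 ] turn deg [ 0.  0. -0.] norm a [ 0.0001  0.     -0.    ]
-0.005 shift mm [37.3  0.  14.3] norm t [0.0498 0.     0.0191] turn deg [0. 0. 0.] norm a [0. 0. 0.]
shift mm [ -0. -24.  -0.] norm t [-0.    -0.032 -0.   ] turn deg [0. 0. 0.] norm a [0. 0. 0.]
```

{"method": "play_rows", "body": {"commands": [{"fingers": 0.05,"tx": 0,"ty": -0.05,"tz": -0.01,"ax": 0,"ay": 0,"az": 0},{"fingers": 0.05,"tx": 0.01,"ty": -0.1,"tz": -0.02,"ax": 0,"ay": 0,"az": 0},{"fingers": 0.05,"tx": 0.0189,"ty": -0.1288,"tz": -0.029,"ax": 0,"ay": 0,"az": 0},{"fingers": 0.05,"tx": 0.0189,"ty": -0.1288,"tz": -0.029,"ax": 0,"ay": 0,"az": 0},{"fingers": 0.05,"tx": 0.0189,"ty": -0.1288,"tz": -0.029,"ax": 0,"ay": 0,"az": 0}]}}

```text
time_s: 19.62
tcp_pos: [0.5058, -0.0641, 0.1441]
ee_rot: [[0.317, -0.18, 0.931], [0.057, 0.984, 0.17], [-0.947, -0.001, 0.322]]
wrist_force: [0.7, 0.2, 0.5]
gripper_width: 0.478
```

```bash
python3 - <<'E'
from h import *
from station import r,viewer
s=r.sense();print(np.round(s["joints"],1),s["gripper_width"]*87)
K=dict(c=(.0525,.1015),tilt=19,lead=.019,rad=0)
for o in(.035,-.005): P,R=tgt(-.066,0,out=o,**K);print(o,end=" ");plan(s,P,R)
p=wcam(viewer,s);im=p["image"][:,:,::-1];cv2.imwrite("pics/k1.png",cv2.resize(im[150:350,220:420],(600,600)))
print((proj(p,c2w(np.load("q.npy"),[(.0525,-.066+.001,.1015),(.0525-.643*.011,-.065,.1015+.766*.011)]))-[220,150])*3)
E
```

```text
[ 11.2   9.8 -36.1   0.7 -25.4 -91.5] 41.61086418032974
0.035 shift mm [-1.1  0.2  1.5] norm t [-0.0015  0.0003  0.002 ] turn deg [ 0.  -0.2  0. ] norm a [ 0.0001 -0.0011  0.0002]
-0.005 shift mm [36.2  0.3 16. ] norm t [0.0482 0.0003 0.0213] turn deg [ 0.  -0.2  0. ] norm a [ 0.0001 -0.0011  0.0002]
[[307.69588806 295.57297166]
 [307.72962473 297.68729491]]
```

View pics/k1.png

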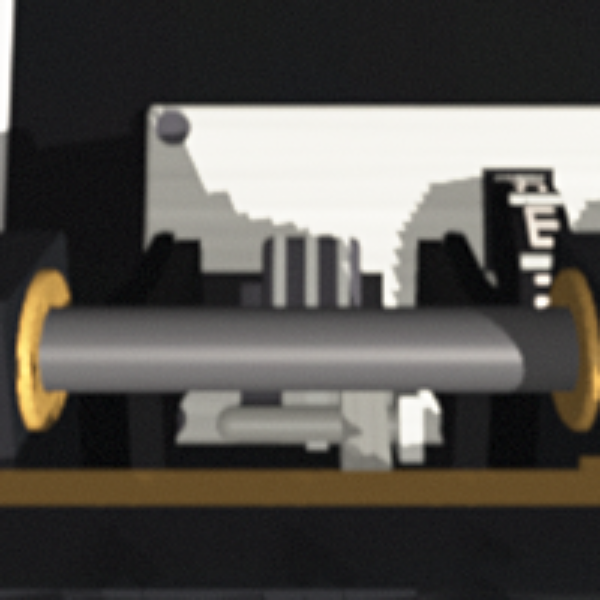

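The knob, at crop columns 265–358, is centred between the fingers at columns 200 and 415. I'll descend, grip and slide it.

{"method": "play_rows", "body": {"commands": [{"fingers": 0.05,"tx": 0.016,"ty": 0,"tz": 0.007,"ax": 0,"ay": 0,"az": 0},{"fingers": 0.05,"tx": 0.032,"ty": 0,"tz": 0.014,"ax": 0,"ay": 0,"az": 0},{"fingers": 0.05,"tx": 0.048,"ty": 0,"tz": 0.0205,"ax": 0,"ay": 0,"az": 0},{"fingers": 1,"tx": 0.048,"ty": 0,"tz": 0.0205,"ax": 0,"ay": 0,"az": 0},{"fingers": 1,"tx": 0.048,"ty": 0,"tz": 0.0205,"ax": 0,"ay": 0,"az": 0}]}}

```text
time_s: 20.08
tcp_pos: [0.5319, -0.0576, 0.1156]
ee_rot: [[0.317, -0.183, 0.93], [0.059, 0.983, 0.174], [-0.946, -0.001, 0.323]]
wrist_force: [0.1, 0.2, -0.1]
gripper_width: 0.397
```

{"method": "play_rows", "body": {"commands": [{"fingers": 1,"tx": 0,"ty": 0,"tz": 0,"ax": 0,"ay": 0,"az": 0},{"fingers": 1,"tx": 0,"ty": 0,"tz": 0,"ax": 0,"ay": 0,"az": 0},{"fingers": 1,"tx": 0,"ty": 0,"tz": 0,"ax": 0,"ay": 0,"az": 0},{"fingers": 1,"tx": 0,"ty": 0,"tz": 0,"ax": 0,"ay": 0,"az": 0}]}}

```text
time_s: 20.42
tcp_pos: [0.5321, -0.0589, 0.1166]
ee_rot: [[0.32, -0.181, 0.93], [0.058, 0.983, 0.172], [-0.946, -0.001, 0.325]]
wrist_force: [-0.6, -2.7, 0.3]
gripper_width: 0.255
```

{"method": "play_rows", "body": {"commands": [{"fingers": 1,"tx": 0,"ty": -0.01,"tz": 0,"ax": 0,"ay": 0,"az": 0},{"fingers": 1,"tx": 0,"ty": -0.02,"tz": 0,"ax": 0,"ay": 0,"az": 0},{"fingers": 1,"tx": 0,"ty": -0.03,"tz": 0,"ax": 0,"ay": 0,"az": 0},{"fingers": 1,"tx": 0,"ty": -0.036,"tz": 0,"ax": 0,"ay": 0,"az": 0},{"fingers": 1,"tx": 0,"ty": -0.036,"tz": 0,"ax": 0,"ay": 0,"az": 0}]}}

```text
time_s: 20.83
tcp_pos: [0.5365, -0.0829, 0.1165]
ee_rot: [[0.318, -0.181, 0.93], [0.062, 0.983, 0.171], [-0.946, 0.003, 0.324]]
wrist_force: [-4.6, 15.0, 5.5]
gripper_width: 0.249
```

{"method": "play_rows", "body": {"commands": [{"fingers": 1,"tx": 0,"ty": 0,"tz": 0,"ax": 0,"ay": 0,"az": 0},{"fingers": 1,"tx": 0,"ty": 0,"tz": 0,"ax": 0,"ay": 0,"az": 0},{"fingers": 1,"tx": 0,"ty": 0,"tz": 0,"ax": 0,"ay": 0,"az": 0}]}}

```text
time_s: 21.08
tcp_pos: [0.5364, -0.0828, 0.1165]
ee_rot: [[0.319, -0.182, 0.93], [0.061, 0.983, 0.172], [-0.946, 0.002, 0.324]]
wrist_force: [-4.9, 13.4, 4.9]
gripper_width: 0.251
```

```bash
python3 - <<'E'
from h import *
from station import r
s=r.sense();print(s["gripper_width"]*87,np.round(s["wrist_force"],1))
K=dict(c=(.0525,.1015),tilt=19,lead=.019,rad=0)
P,R=tgt(-.066,0,out=-.005,**K);plan(s,P,R)
E
```

```text
21.851006610015332 [-4.9 13.4  4.9]
shift mm [ 1.5 24.2 -0.4] norm t [ 0.002   0.0323 -0.0005] turn deg [ 0.1 -0.1 -0.2] norm a [ 0.0006 -0.0004 -0.0009]
```

The knob travelled 24.2 mm to its stop, with 13 N against it. I'll release and retract, then turn the tool for the handle.

{"method": "play_rows", "body": {"commands": [{"fingers": 0.05,"tx": 0,"ty": 0.004,"tz": 0,"ax": 0,"ay": 0,"az": 0},{"fingers": 0.05,"tx": 0,"ty": 0.004,"tz": 0,"ax": 0,"ay": 0,"az": 0},{"fingers": 0.05,"tx": 0,"ty": 0.004,"tz": 0,"ax": 0,"ay": 0,"az": 0},{"fingers": 0.05,"tx": -0.03,"ty": 0.004,"tz": -0.012,"ax": 0,"ay": 0,"az": 0},{"fingers": 0.05,"tx": -0.08,"ty": 0.004,"tz": -0.014,"ax": 0,"ay": 0,"az": 0}]}}

```text
time_s: 21.5
tcp_pos: [0.5046, -0.088, 0.1654]
ee_rot: [[0.309, -0.18, 0.934], [0.058, 0.984, 0.171], [-0.949, 0.001, 0.314]]
wrist_force: [1.1, 0.7, 0.3]
gripper_width: 0.459
```

{"method": "play_rows", "body": {"commands": [{"fingers": 0.05,"tx": -0.05,"ty": 0,"tz": 0,"ax": 0,"ay": 0,"az": 0},{"fingers": 0.05,"tx": -0.1,"ty": 0,"tz": 0,"ax": 0,"ay": 0,"az": 0},{"fingers": 0.05,"tx": -0.14,"ty": 0,"tz": 0,"ax": 0,"ay": 0,"az": 0},{"fingers": 0.05,"tx": -0.14,"ty": 0,"tz": 0,"ax": 0,"ay": 0,"az": 0}]}}

```text
time_s: 21.83
tcp_pos: [0.4759, -0.0944, 0.2762]
ee_rot: [[0.332, -0.181, 0.926], [0.058, 0.983, 0.172], [-0.941, -0.003, 0.337]]
wrist_force: [0.3, -0.1, 0.5]
gripper_width: 0.475
```

```bash
cat >> h.py <<'E'
def Rh(yaw): # tool down, jaws along -case x
    A=np.array([[0,-1,0],[0,0,1],[-1,0,0]]);return Ro.from_euler('z',yaw).as_matrix()@A
def hpos(th,dz=0):
    q=np.load("q.npy");t=np.radians(th)
    return c2w(q,[(.214-.136*np.cos(t)+.054*np.sin(t),.001,.143+.136*np.sin(t)+.054*np.cos(t)+dz)])[0]
E
python3 - <<'E'
from h import *
from station import r,viewer,spotter
s=r.sense();print(np.round(s["joints"],1),s["tcp_pos"],s["gripper_width"]*87)
q=np.load("q.npy");plan(s,hpos(0,.08),Rh(q[2]))
p=viewer.capture("side");cv2.imwrite("pics/side2.png",p["image"][:,:,::-1])
for d in spotter.find_in("knob",p)[:2]: print(d["uv"],d["score"])
print(proj(p,c2w(q,[(.0525,-.066,.1015),(.0525,-.09,.1015)])))
E
```

```text
[  7.5  -2.  -26.6  -1.1 -45.7 -86.4] [ 0.47593791 -0.09442851  0.27621283] 41.357012558376404
shift mm [29.7 90.6 86.1] norm t [0.0395 0.1208 0.1147] turn deg [-88.9  15.3  15.6] norm a [-0.4939  0.0851  0.0866]
[319.1, 198.0] 0.59
[[317.50907643 205.52910383]
 [319.97345726 198.99907646]]
```

{"method": "play_rows", "body": {"commands": [{"fingers": 0.05,"tx": 0,"ty": 0,"tz": 0,"ax": -0.165,"ay": 0.0284,"az": 0.0289},{"fingers": 0.05,"tx": 0,"ty": 0,"tz": 0,"ax": -0.165,"ay": 0.0284,"az": 0.0289},{"fingers": 0.05,"tx": 0,"ty": 0,"tz": 0,"ax": -0.165,"ay": 0.0284,"az": 0.0289},{"fingers": 0.05,"tx": 0,"ty": 0,"tz": 0,"ax": -0.165,"ay": 0.0284,"az": 0.0289},{"fingers": 0.05,"tx": 0,"ty": 0,"tz": 0,"ax": -0.165,"ay": 0.0284,"az": 0.0289}]}}

```text
time_s: 22.35
tcp_pos: [0.4744, -0.0939, 0.2667]
ee_rot: [[0.2, -0.651, 0.732], [0.102, 0.757, 0.645], [-0.974, -0.054, 0.218]]
wrist_force: [0.3, 0.8, 0.4]
gripper_width: 0.477
```

{"method": "play_rows", "body": {"commands": [{"fingers": 0.05,"tx": 0,"ty": 0,"tz": 0,"ax": -0.165,"ay": 0.0284,"az": 0.0289},{"fingers": 0.05,"tx": 0,"ty": 0,"tz": 0,"ax": -0.165,"ay": 0.0284,"az": 0.0289},{"fingers": 0.05,"tx": 0,"ty": 0,"tz": 0,"ax": -0.165,"ay": 0.0284,"az": 0.0289},{"fingers": 0.05,"tx": 0,"ty": 0,"tz": 0,"ax": -0.165,"ay": 0.0284,"az": 0.0289},{"fingers": 0.05,"tx": 0,"ty": 0,"tz": 0,"ax": -0.165,"ay": 0.0284,"az": 0.0289}]}}

```text
time_s: 22.77
tcp_pos: [0.4743, -0.0938, 0.2664]
ee_rot: [[0.077, -0.944, 0.322], [0.08, 0.327, 0.942], [-0.994, -0.047, 0.101]]
wrist_force: [0.6, 0.7, -0.7]
gripper_width: 0.472
```

```bash
python3 - <<'E'
from h import *
from station import r
s=r.sense();print(np.round(s["joints"],1),s["tcp_pos"])
q=np.load("q.npy");plan(s,hpos(0,.08),Rh(q[2]))
E
```

```text
[  5.5   5.4 -16.7  -4.7 -63.1 -22.5] [ 0.4742806  -0.09375704  0.26637417]
shift mm [  3.6 -36.7 123.9] norm t [ 0.0048 -0.0489  0.1652] turn deg [-29.3   5.    4.1] norm a [-0.1628  0.0276  0.0227]
```

{"method": "play_rows", "body": {"commands": [{"fingers": 0.05,"tx": 0.0048,"ty": -0.0489,"tz": 0.1652,"ax": -0.1628,"ay": 0.0276,"az": 0.0227},{"fingers": 0.05,"tx": 0.0048,"ty": -0.0489,"tz": 0.1652,"ax": -0.1628,"ay": 0.0276,"az": 0.0227},{"fingers": 0.05,"tx": 0.0048,"ty": -0.0489,"tz": 0.1652,"ax": -0.1628,"ay": 0.0276,"az": 0.0227},{"fingers": 0.05,"tx": 0.0048,"ty": -0.0489,"tz": 0.1652,"ax": -0.1628,"ay": 0.0276,"az": 0.0227},{"fingers": 0.05,"tx": 0.0048,"ty": -0.0489,"tz": 0.1652,"ax": -0.1628,"ay": 0.0276,"az": 0.0227}]}}

```text
time_s: 23.18
tcp_pos: [0.5504, 0.0131, 0.2765]
ee_rot: [[-0.0, -0.983, -0.182], [-0.001, -0.182, 0.983], [-1.0, 0.0, -0.001]]
wrist_force: [0.5, -0.4, -0.3]
gripper_width: 0.477
```

```bash
python3 - <<'E'
from h import *
from station import r,viewer,spotter
s=r.sense();print(np.round(s["joints"],1),s["tcp_pos"])
q=np.load("q.npy");plan(s,hpos(0,.008),Rh(q[2]))
p=wcam(viewer,s);cv2.imwrite("pics/h1.png",p["image"][:,:,::-1])
for d in spotter.find_in("handle",p)[:2]: print(d["uv"],d["score"])
print(proj(p,c2w(q,[(.078,0.001,.197),(.078,-.06,.197),(.078,.06,.197)])))
E
```

```text
[ 18.3  13.4  -6.8   0.  -69.8  -7.8] [0.55043035 0.01313308 0.27653412]
shift mm [71.5  1.7 -1.6] norm t [ 0.0954  0.0023 -0.0022] turn deg [ 0.1 -0.1 -0. ] norm a [ 0.0007 -0.0003 -0.0001]
[348.6, 213.4] 0.64
[275.4, 125.5] 0.55
[[324.3780911  212.09300536]
 [324.70251278 131.32090628]
 [324.10285186 280.62002573]]
```

View pics/h1.png

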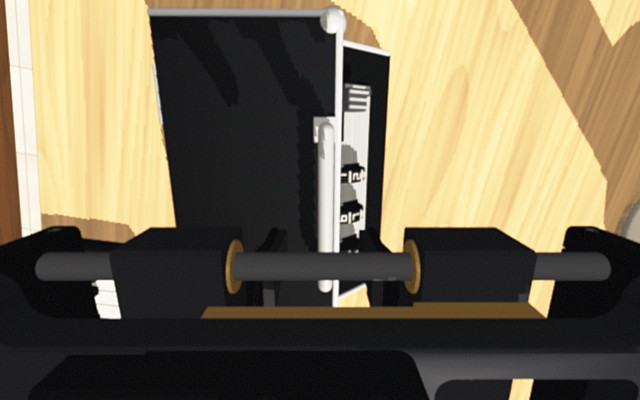

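The handle bar, at column 327, is centred between the fingers at columns 275 and 370. I'll descend and grip it.

{"method": "play_rows", "body": {"commands": [{"fingers": 0.05,"tx": 0.05,"ty": 0,"tz": -0.002,"ax": 0,"ay": 0,"az": 0},{"fingers": 0.05,"tx": 0.0954,"ty": 0,"tz": -0.002,"ax": 0,"ay": 0,"az": 0},{"fingers": 0.05,"tx": 0.0954,"ty": 0,"tz": -0.002,"ax": 0,"ay": 0,"az": 0},{"fingers": 0.6,"tx": 0.0954,"ty": 0,"tz": -0.002,"ax": 0,"ay": 0,"az": 0},{"fingers": 1,"tx": 0.0954,"ty": 0,"tz": -0.002,"ax": 0,"ay": 0,"az": 0}]}}

```text
time_s: 23.7
tcp_pos: [0.5507, 0.0087, 0.2099]
ee_rot: [[0.008, -0.985, -0.174], [0.001, -0.174, 0.985], [-1.0, -0.008, -0.001]]
wrist_force: [0.2, 0.6, 0.4]
gripper_width: 0.397
```

{"method": "play_rows", "body": {"commands": [{"fingers": 1,"tx": 0,"ty": 0,"tz": 0,"ax": 0,"ay": 0,"az": 0},{"fingers": 1,"tx": 0,"ty": 0,"tz": 0,"ax": 0,"ay": 0,"az": 0},{"fingers": 1,"tx": 0,"ty": 0,"tz": 0,"ax": 0,"ay": 0,"az": 0},{"fingers": 1,"tx": 0,"ty": 0,"tz": 0,"ax": 0,"ay": 0,"az": 0},{"fingers": 1,"tx": 0,"ty": 0,"tz": 0,"ax": 0,"ay": 0,"az": 0}]}}

```text
time_s: 24.12
tcp_pos: [0.5494, 0.0094, 0.2093]
ee_rot: [[0.004, -0.984, -0.175], [0.001, -0.175, 0.984], [-1.0, -0.004, -0.0]]
wrist_force: [-3.9, 0.0, 6.2]
gripper_width: 0.123
```

```bash
python3 - <<'E'
from h import *
from station import r
s=r.sense();print(np.round(s["joints"],1),s["tcp_pos"],s["gripper_width"]*87,s["wrist_force"])
q=np.load("q.npy");R=Rh(q[2]);plan(s,hpos(0,.008),R)
a=hpos(0)
for t in range(5,100,5):
    d=R.T@(hpos(t)-a)/.75; print(t,d.round(4))
E
```

```text
[ 17.9  16.1 -13.3   0.1 -60.4  -7.8] [0.54937175 0.00935262 0.20930678] 10.71652820391841 [-3.94509400e+00  4.32540439e-03  6.20745097e+00]
shift mm [4.3 0.1 1.8] norm t [0.0057 0.0001 0.0025] turn deg [-0.2 -0.   0.3] norm a [-0.0014 -0.0001  0.0014]
5 [-0.0155 -0.007   0.    ]
10 [-0.0304 -0.0153  0.    ]
15 [-0.0445 -0.0248  0.    ]
20 [-0.0577 -0.0356  0.    ]
25 [-0.0699 -0.0474  0.    ]
30 [-0.081  -0.0603  0.    ]
35 [-0.091  -0.0741  0.    ]
40 [-0.0997 -0.0887  0.    ]
45 [-0.1071 -0.104   0.    ]
50 [-0.1132 -0.1199  0.    ]
55 [-0.1178 -0.1363  0.    ]
60 [-0.121 -0.153  0.   ]
65 [-0.1228 -0.17    0.    ]
70 [-0.123 -0.187  0.   ]
75 [-0.1218 -0.2039  0.    ]
80 [-0.1191 -0.2208  0.    ]
85 [-0.1149 -0.2373  0.    ]
90 [-0.1093 -0.2533  0.    ]
95 [-0.1024 -0.2689  0.    ]
```

{"method": "play_rows", "body": {"commands": [{"fingers": 1,"tx": -0.0079,"ty": -0.0034,"tz": 0,"ax": 0,"ay": 0,"az": 0},{"fingers": 1,"tx": -0.0155,"ty": -0.007,"tz": 0,"ax": 0,"ay": 0,"az": 0},{"fingers": 1,"tx": -0.0304,"ty": -0.0153,"tz": 0,"ax": 0,"ay": 0,"az": 0},{"fingers": 1,"tx": -0.0445,"ty": -0.0248,"tz": 0,"ax": 0,"ay": 0,"az": 0},{"fingers": 1,"tx": -0.0577,"ty": -0.0356,"tz": 0,"ax": 0,"ay": 0,"az": 0}]}}

```text
time_s: 24.53
tcp_pos: [0.5721, 0.0134, 0.2498]
ee_rot: [[-0.008, -0.985, -0.174], [-0.001, -0.174, 0.985], [-1.0, 0.008, 0.0]]
wrist_force: [-8.1, -1.9, -1.9]
gripper_width: 0.124
```

```bash
python3 - <<'E'
from h import *
from station import r
s=r.sense();print(np.round(s["joints"],1),s["tcp_pos"],s["gripper_width"]*87,s["wrist_force"])
q=np.load("q.npy");plan(s,hpos(20,.0123),Rh(q[2]))
E
```

```text
[ 17.5  16.8  -6.1  -0.1 -67.6  -7.4] [0.57211892 0.01341888 0.24979826] 10.78377782980211 [-8.07717605 -1.91710366 -1.85099008]
shift mm [-2.8 -3.5  2. ] norm t [-0.0037 -0.0047  0.0026] turn deg [-0.3  0.  -0.4] norm a [-0.0017  0.0001 -0.0025]
```

{"method": "play_rows", "body": {"commands": [{"fingers": 1,"tx": -0.0122,"ty": -0.0118,"tz": 0,"ax": 0,"ay": 0,"az": 0},{"fingers": 1,"tx": -0.0233,"ty": -0.0247,"tz": 0,"ax": 0,"ay": 0,"az": 0},{"fingers": 1,"tx": -0.0333,"ty": -0.0385,"tz": 0,"ax": 0,"ay": 0,"az": 0},{"fingers": 1,"tx": -0.042,"ty": -0.0531,"tz": 0,"ax": 0,"ay": 0,"az": 0},{"fingers": 1,"tx": -0.0494,"ty": -0.0684,"tz": 0,"ax": 0,"ay": 0,"az": 0}]}}

```text
time_s: 24.95
tcp_pos: [0.6224, 0.0223, 0.2916]
ee_rot: [[-0.005, -0.984, -0.176], [-0.002, -0.176, 0.984], [-1.0, 0.005, -0.001]]
wrist_force: [-13.3, -0.8, 11.7]
gripper_width: 0.126
```

{"method": "play_rows", "body": {"commands": [{"fingers": 1,"tx": -0.0061,"ty": -0.0159,"tz": 0,"ax": 0,"ay": 0,"az": 0},{"fingers": 1,"tx": -0.0107,"ty": -0.0323,"tz": 0,"ax": 0,"ay": 0,"az": 0},{"fingers": 1,"tx": -0.0139,"ty": -0.049,"tz": 0,"ax": 0,"ay": 0,"az": 0},{"fingers": 1,"tx": -0.0157,"ty": -0.066,"tz": 0,"ax": 0,"ay": 0,"az": 0},{"fingers": 1,"tx": -0.0159,"ty": -0.083,"tz": 0,"ax": 0,"ay": 0,"az": 0}]}}

```text
time_s: 25.37
tcp_pos: [0.6868, 0.0333, 0.3038]
ee_rot: [[0.003, -0.984, -0.176], [-0.001, -0.176, 0.984], [-1.0, -0.003, -0.001]]
wrist_force: [-4.7, -1.1, 3.0]
gripper_width: 0.126
```

```bash
python3 - <<'E'
from h import *
from station import r
s=r.sense();print(np.round(s["joints"],1),s["tcp_pos"],s["gripper_width"]*87,s["wrist_force"])
q=np.load("q.npy");plan(s,hpos(70,.0123),Rh(q[2]))
E
```

```text
[ 16.3  26.6  16.3   0.1 -79.6  -6.2] [0.68678679 0.03332163 0.30376853] 10.998040110000154 [-4.74974929 -1.06871637  2.9642757 ]
shift mm [ 2.2 -0.7  3. ] norm t [ 0.0029 -0.0009  0.0039] turn deg [-0.2 -0.1  0.2] norm a [-0.0013 -0.0004  0.0009]
```

{"method": "play_rows", "body": {"commands": [{"fingers": 1,"tx": 0.0012,"ty": -0.0169,"tz": 0,"ax": 0,"ay": 0,"az": 0},{"fingers": 1,"tx": 0.0039,"ty": -0.0338,"tz": 0,"ax": 0,"ay": 0,"az": 0},{"fingers": 1,"tx": 0.0081,"ty": -0.0503,"tz": 0,"ax": 0,"ay": 0,"az": 0},{"fingers": 1,"tx": 0.0137,"ty": -0.0663,"tz": 0,"ax": 0,"ay": 0,"az": 0},{"fingers": 1,"tx": 0.0137,"ty": -0.0663,"tz": 0,"ax": 0,"ay": 0,"az": 0}]}}

```text
time_s: 25.78
tcp_pos: [0.739, 0.0425, 0.2917]
ee_rot: [[0.008, -0.984, -0.175], [-0.0, -0.175, 0.984], [-1.0, -0.008, -0.002]]
wrist_force: [3.0, -1.7, -0.2]
gripper_width: 0.125
```

{"method": "play_rows", "body": {"commands": [{"fingers": 1,"tx": 0,"ty": 0,"tz": 0,"ax": 0,"ay": 0,"az": 0},{"fingers": 1,"tx": 0,"ty": 0,"tz": 0,"ax": 0,"ay": 0,"az": 0},{"fingers": 1,"tx": 0,"ty": 0,"tz": 0,"ax": 0,"ay": 0,"az": 0}]}}

```text
time_s: 26.03
tcp_pos: [0.7377, 0.0424, 0.2922]
ee_rot: [[0.009, -0.985, -0.175], [0.001, -0.175, 0.985], [-1.0, -0.009, -0.001]]
wrist_force: [4.6, -3.4, -0.2]
gripper_width: 0.127
```

```bash
python3 - <<'E'
from h import *
from station import r
s=r.sense();print(np.round(s["joints"],1),s["tcp_pos"],s["gripper_width"]*87,s["wrist_force"])
q=np.load("q.npy");plan(s,hpos(90,.0123),Rh(q[2]))
E
```

```text
[ 15.8  32.2  24.1   0.1 -81.4  -5.7] [0.73773941 0.0423537  0.29217863] 11.037196869993993 [ 4.59021655 -3.42148086 -0.15905512]
shift mm [0.9 1.3 3.2] norm t [0.0012 0.0017 0.0043] turn deg [-0.3 -0.   0.5] norm a [-0.0015 -0.0003  0.003 ]
```

{"method": "play_rows", "body": {"commands": [{"fingers": 0.48,"tx": 0,"ty": 0,"tz": 0,"ax": 0,"ay": 0,"az": 0},{"fingers": 0.48,"tx": 0,"ty": 0,"tz": 0,"ax": 0,"ay": 0,"az": 0},{"fingers": 0.48,"tx": 0,"ty": 0,"tz": 0,"ax": 0,"ay": 0,"az": 0},{"fingers": 0.48,"tx": 0,"ty": 0,"tz": 0,"ax": 0,"ay": 0,"az": 0}]}}

```text
time_s: 26.37
tcp_pos: [0.7357, 0.0432, 0.2907]
ee_rot: [[0.003, -0.984, -0.176], [0.001, -0.176, 0.984], [-1.0, -0.003, 0.001]]
wrist_force: [-0.0, -0.1, -0.5]
gripper_width: 0.252
```

{"method": "play_rows", "body": {"commands": [{"fingers": 0.48,"tx": -0.02,"ty": 0,"tz": 0,"ax": 0,"ay": 0,"az": 0},{"fingers": 0.48,"tx": -0.05,"ty": 0,"tz": 0,"ax": 0,"ay": 0,"az": 0},{"fingers": 0.48,"tx": -0.1,"ty": 0,"tz": 0,"ax": 0,"ay": 0,"az": 0},{"fingers": 0.48,"tx": -0.14,"ty": 0,"tz": 0,"ax": 0,"ay": 0,"az": 0},{"fingers": 0.48,"tx": -0.14,"ty": 0,"tz": 0,"ax": 0,"ay": 0,"az": 0}]}}

```text
time_s: 26.78
tcp_pos: [0.737, 0.0423, 0.4046]
ee_rot: [[0.018, -0.984, -0.175], [0.002, -0.175, 0.985], [-1.0, -0.018, -0.002]]
wrist_force: [-0.8, 0.6, 2.4]
gripper_width: 0.259
```

```bash
python3 - <<'E'
from h import *
from station import r,viewer
s=r.sense();print(s["tcp_pos"],s["wrist_force"])
p=viewer.capture("side");im=p["image"][:,:,::-1];cv2.imwrite("pics/side3.png",cv2.resize(im[90:330,140:460],(800,600),interpolation=cv2.INTER_CUBIC))
q=np.load("q.npy");uv=proj(p,np.array([c2w(q,[(.214,y,.143+.148)])[0] for y in(.15,-.15)]+[hpos(90),hpos(80)]));print((uv-[140,90])*2.5)
E
```

```text
[0.73695325 0.04229716 0.4045513 ] [-0.78172937  0.60312265  2.43239719]
[[155.68997608 255.49074356]
 [298.6171879   46.31537567]
 [176.68687437 141.02226074]
 [202.544366   138.30686766]]
```

View pics/side3.png

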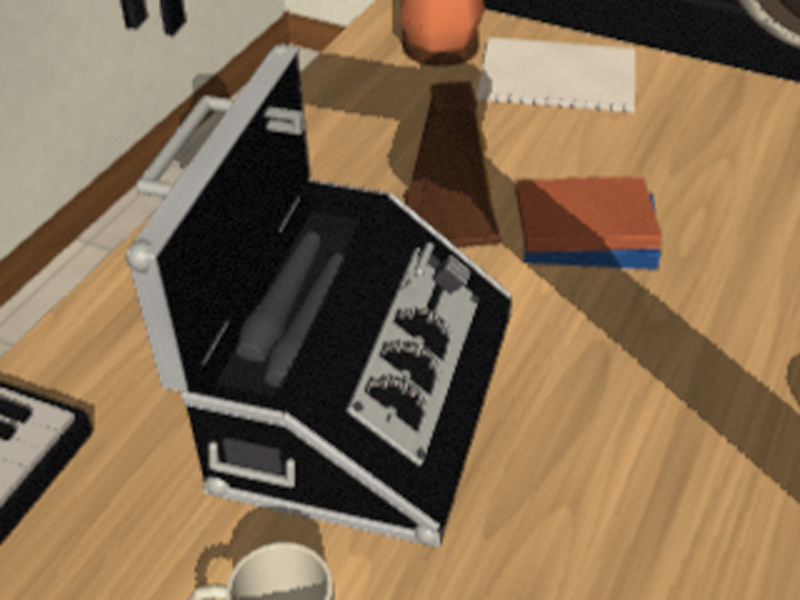

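The lid stands upright: its top corners are at crop (140,255) and (290,50), against a prediction of (156,255) and (299,46). The gripper is clear of it, and the mug, metronome and books look unmoved. I'm handing in.

```bash
python3 -c "
from station import job
print(job.finish_job())"
```

```text
the job is handed in; nothing more can be done
None
```

The case is open: I set the wheels to 4-7-2, slid the knob fully right, and swung the lid up by its handle until it stood upright. I then released it and handed the job in at about 27 s.

**Last checks:**
- **Wheels:** the last wrist picture before sliding the knob read about 4.00, 7.02 and 2.07. The right wheel already read about 2.06 at the start, so I did not turn it. The left and middle wheels needed several strokes, because the pads slipped more than the stated 0.65 (the wheels followed only about 0.4 of the swing).
- **Knob:** it travelled 24.2 mm and stopped against about 13 N. The side camera also found it within about 1 px of its fully drawn position.
- **Lid:** the handle ended within about 3 mm of where it should be at 90°. After release, the side picture shows the lid standing upright with the gripper clear. Its top edge is up to about 6 camera pixels from my 90° prediction; I did not measure the lid angle any more closely.
- **Mug, metronome and books:** they look unmoved in the side picture, but I only judged that by eye.
- **Forces:** the wrist force in the readings after each move stayed below about 35 N.

The main limit was joint 5. It held the tool tilt to about 19° at the wheels instead of the suggested 25–40°, and I saw no sign of contact with the lip or handle.

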